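Load a polishing-compound cartridge into the bayonet feeder

TASK

Take the yellow dust cover off the feeder's socket and hang it by its handle on the hook of the stand. Then put the blue-winged cartridge into the socket with its wing in line with the yellow marks, push it in against the spring and twist it a quarter turn clockwise (seen from above) to its stop, wing in line with the red marks. Finish while still gripping it and holding it pressed fully home, its grey collar down on the socket's rim; do not disturb the red-winged spare or the other things.

Things in the scene. Friction and masses are not known exactly. Their poses are not given: they have to be found in the camera images.
- cover_handle (a point): Centre of the black handle of the yellow dust cover. Handle: upright bar, 10 mm thick (x), 92 mm long (y), 24 mm tall (z), on two 6 mm posts at y = +-38 mm. Below its underside (12 mm under this point) the loop is open, 70 mm wide, down to the top of a yellow disc (60 mm under this point).
- cover: The yellow dust cover, about 120 g, loose; origin at the centre of its lowest edge, 74 mm below the handle's centre. Disc 84 mm across. At the start it caps the socket, its skirt reaching 8 mm down around the rim with play; it lifts straight up.
- hook_stand: Fixed stand, origin under its post. Base plate 10 mm thick, x -100 to +30 mm, 90 mm wide; blue post 16 mm thick, 126 mm tall. A steel prong 8 mm thick runs from the post's top along -x, level, upper side 120 mm above the table; at x = -108 mm it bends up into a tip reaching 18 mm above the prong's upper side, outermost at x = -118 mm.
- hook_seat (a point): Point on the upper side of that prong, 62 mm from the post's axis, 46 mm from the bend, where the underside of a hung handle may rest, the handle crosswise (its y along this y). x points to the post, -x to the tip; z up.
- socket_mouth (a point): Centre of the bayonet socket at the level of its steel rim, 80 mm above the table; z up. Round opening 36 mm across with two entry slots 14 mm wide along +x and -x, open beyond 24 mm from the axis. Rim flange 6 mm thick, 68 mm across. Beneath it, lugs turn only clockwise seen from above, from the slots (x) to a stop a quarter turn on (y).
- feeder: Fixed green feeder that carries the socket in its middle; axes as the socket's, origin under it on the table. Deck 150 mm square, 30 mm tall; a gearbox and motor up to 56 mm tall on the +x side. On the deck two yellow marks lie along +-x and two red marks along +-y.
- spring_seat (a joint): Sprung copper seat in the socket, 31 mm across. Value in m: 0 at rest, top 26 mm below the rim, growing downwards. Pushes up with 3 N plus 0.4 N per mm. Reads about 0.014 with the cartridge fully home (about 9 N). Let go after the twist, the cartridge springs up about 5 mm, lugs against the flange.
- cartridge_grip (a point): Centre of the blue wing of the cartridge to load. Wing 50 mm long (x), 18 mm thick (y), 30 mm tall (z up). The underside of the grey collar is 21 mm below this point, the foot 61 mm below. Fully home: collar on the rim, this point 21 mm above it; the lugs are under the flange and free to turn from 5 mm short of that. Half a turn about z makes no difference.
- cartridge: That cartridge, about 150 g, loose, standing upright in the tray; origin at the centre of its foot. Copper shank 32 mm across, 40 mm long; grey collar above it 60 mm across, 6 mm thick. Two lugs on the shank along +-x (in line with the wing), 9 mm wide, reaching 24 mm from the axis, 11 to 19 mm below the collar.
- spare_grip (a point): Centre of the red wing of a spare cartridge of the same shape in the same tray, to be left alone.
- tray: Fixed aluminium tray, 100 x 210 mm (x, y), walls 14 mm high and floor 4 mm thick, in which both cartridges stand; origin under its centre.
- felt_wheel: Bystander: grey felt wheel lying flat, 70 mm across, 20 mm thick.
- grinding_disc: Bystander: rust-red grinding disc lying flat, 110 mm across, 16 mm thick.
- paste_jar: Bystander: white jar, 60 mm across, 70 mm tall.
- wrench: Bystander: wrench lying flat.
- brush: Bystander: brush lying flat.
- bush: Bystander: copper bush standing on end, 50 mm across, 40 mm tall.
Mind the look-alikes: they are no part of the job. What is meant by the cover is not green or pink, and is the smaller of those in its own colour.

How it is judged:
On the way, in this order (a step that is already met when the one before it is completed fails the run):
1. the cover hangs by its handle on the hook, let go (contact force between cover and hook_stand above 0.4 N and distance between cover_handle and hook_seat below 0.055 m and z of cover_handle in the frame of hook_seat above 0.004 m and contact force between the fingers and cover below 0.1 N and linear speed of cover below 0.1 m/s), for 0.2 s.
2. the blue-winged cartridge is pushed into the socket against the spring, its lugs through the slots (value of joint spring_seat above 0.005 m and horizontal distance between cartridge_grip and socket_mouth below 0.008 m and angle between the x axis of cartridge_grip and the x axis of socket_mouth, either way round below 0.4 rad), for 0.02 s.
At the end, for the whole second after the job is handed in: Cover hangs on the prong (handle within 55 mm of the seat), at rest, untouched. Blue cartridge held by the fingers in the socket: 6 mm of axis, 0.1 rad of upright, wing 0.2 rad of the red marks, collar 2.5 mm of the rim, seat pressed past 10.5 mm. Spare and others within 30 mm of their start (all of step 1 and horizontal distance between cartridge_grip and socket_mouth below 0.006 m and z of cartridge_grip in the frame of socket_mouth below 0.0235 m and value of joint spring_seat above 0.0105 m and angle between the x axis of cartridge_grip and the y axis of socket_mouth, either way round below 0.2 rad and angle between cartridge_grip's own z axis and vertical below 0.1 rad and contact force between the fingers and cartridge above 1 N and distance of each of felt_wheel, grinding_disc, paste_jar, wrench, brush, bush, spare_grip from where it was at the start of the episode below 0.03 m); the arm keeps its last pose, push and grip.
It fails at once if the red-winged spare or a bystander is pushed away or knocked over (distance of any of felt_wheel, grinding_disc, paste_jar, wrench, brush, bush, spare_grip from where it was at the start of the episode above 0.03 m).
It also fails if it takes over 67 s, if anything falls off the work surface, if the arm or the gripper's body presses on something with over 40 N, if the wrist force passes 120 N, or if a joint passes its speed limit or range.

ROBOT

A 6-joint arm with a two-finger parallel gripper is mounted at the origin on the work surface. World frame = base frame: x ahead of the robot, y to its left, z up, the work surface at z = 0. Lengths are in m, angles in rad, forces in N, time in s.
With the tool pointing down it reaches from about 0.35 to 0.975 m from the base axis. Payload 4.9 kg.
Tool frame: the origin (TCP) lies on the mounting face of the last link; the fingertips stand 173 mm ahead of it and the grasp point (between the pads) lies 155 mm ahead of it; z points along the fingers, y is the direction in which the jaws open and shut (so a half turn about z gives the same grasp; the last joint's range is limited). The gripper opens to 85 mm and grips with 20 to 120 N. Pads are 22 mm wide; open, the fingers measure 114 mm over their backs; the gripper's body (76 mm by 85 mm) begins 54 mm behind the grasp point. The pads swing forward as they close: fully open they stand 13 mm farther back than shut.
Start: joints at [-1.403, 0.053, 1.613, -0, 1.476, -0.119], TCP at [0.177, -0.599, 0.405] pointing down, gripper open.
Joint ranges: [-3.01, 3.01], [-1.01, 2.22], [0.06, 2.58], [-1.02, 4.17], [0.09, 2.62], [-3.14, 3.14]. Speed limits (rad/s): [2.57, 2.57, 3.14, 3.14, 3.14, 3.14].

INTERFACE

Orientations are given as a rotation vector (axis times angle).
In Python, from station import ctrl gives the robot as it stands. The module is installed in compiled form; this text tells all that it offers.
- The arm moves only by the tool jog_arm, never from a script. Its argument "steps" is a list of rows, each a list of 2 entries, a list of its own where there are three numbers: the shift along the tool's x, y, z in cm, then the turn, a rotation vector about the tool's x, y, z in degrees. In form: [[[tx, ty, tz], [rx, ry, rz]], ...]. A call has 1 to 8 rows; each row shifts and turns the pose as measured when the row begins, along the tool's axes as they then stand; what a row does not reach is not made up. A row lasts 1/10 s, in which the tool goes at most 50 mm and 8.59 degrees, less where a joint would pass 70% of its speed; a pose out of reach is approached as far as the arm can. A call is refused whole if a number of a shift passes 5 or a number of a turn 8.59, either way. A call with a gripper value outside its range is refused whole. "fingers" is the gripper command: -1 is shut, 1 is fully open, values between are in proportion, set as the call begins (left out, the last holds). The fingers move at their own pace and stop on an object; "grip_force" is the grip in N (left out, the last holds). Time passes only in rows, so rows that do not move let the fingers close. It gives the time, the measured TCP pose, the force and the opening at its end, in the units of the state.
- ctrl.get_obs(): the state, without advancing time (a new reading comes with each control period).
- ctrl.get_image(name): name is "side" or "top" or "wrist"; returns the picture (480x640x3 uint8, red, green, blue); there is no depth.
- ctrl.camera_info(name): a dict with "K" (3x3 intrinsics, pixels), "camera_from_world" (4x4, takes a point from world to camera coordinates). Camera axes: x right, y up, looking along -z (the intrinsics and any distortion apply to the point x, -y, -z); pixel columns grow to the right and rows downward; lengths in m; the calibration is good to about 2 mm. A picture is of the moment at which its call begins: read the wrist's pose just before it. camera_info takes no time and is no camera call; for the wrist camera it gives the pose at the moment of the call.
- ctrl.finish_job(): hands the job in, once; it reports no verdict.
The state is a dict: "t": time; "q": joint angles; "dq": joint speeds; "effort": joint torques, N m; "tool_pos": TCP position; "tool_rot": TCP orientation; "contact_force": force on the tool from outside, world axes, zero at the start; "wrist_torque": the same for the moment, N m; "opening": finger opening in m.
Only numpy, scipy, OpenCV 4.12 (cv2) and the standard library are available. Lean on these libraries where they do the work, as an engineer would, in place of code of your own. Each camera call takes 0.05 s, during which the arm holds its last target.

## Working session

There is one attempt and no reset: what is moved stays moved. The work goes in short steps, Python scripts to look and compute and a tool call to move; the robot and the scene stay as the last step left them, time stands still between calls to the robot, and variables do not carry over. Pictures are saved under pics/ and viewed, and the job is handed in when it is done.

Besides the shell and the picture viewer there is one more tool, called after "Request:" as name([rows], argument=value, ...), one row to a line, values as JSON. jog_arm: Moves the arm, as the interface text tells. Its arguments: {"type":"object","properties":{"steps":{"type":"array","items":{"type":"array"}},"fingers":{"type":"number"},"grip_force":{"type":"number"}},"required":["steps"]}

```bash
mkdir -p pics; python3 - <<'E'
from station import ctrl
import cv2
o=ctrl.get_obs(); print({k:(v if not hasattr(v,'round') else v) for k,v in o.items()})
for n in ['top','side','wrist']:
    im=ctrl.get_image(n); cv2.imwrite(f'pics/{n}0.png',im[:,:,::-1])
    i=ctrl.camera_info(n); print(n,i)
E
```

```text
{'t': 0.0, 'q': array([-1.40301187e+00,  5.33157421e-02,  1.61432146e+00,  6.52360388e-06,
        1.47601098e+00, -1.18968085e-01]), 'dq': array([1.84081778e-03, 8.95626729e-05, 2.38212361e-04, 9.33708298e-05,
       1.78936750e-04, 1.24863357e-03]), 'effort': array([-8.93162123e-04, -3.93686235e+01, -3.70179391e+01, -2.49434142e-04,
        6.94626564e-03, -7.35982326e-06]), 'tool_pos': array([ 0.17674679, -0.59919207,  0.40347175]), 'tool_rot': array([-3.10732360e+00, -4.48593592e-01,  6.85598675e-05]), 'contact_force': array([ 0.57615942, -0.28728227, -0.18011236]), 'wrist_torque': array([-0.02553435, -0.05737803,  0.06262592]), 'opening': 0.08544853326045845}
top {'K': array([[456.35491855,   0.        , 314.59171319],
       [  0.        , 456.35491855, 232.56629328],
       [  0.        ,   0.        ,   1.        ]]), 'camera_from_world': array([[-3.02681397e-03, -9.99995176e-01,  6.96863290e-04,
        -6.68973419e-02],
       [ 9.94463493e-01, -2.93687053e-03,  1.05041588e-01,
        -5.89541134e-01],
       [-1.05039035e-01,  1.01094645e-03,  9.94467586e-01,
        -1.0
[... 267 characters left out ...]
'camera_from_world': array([[-0.78575741, -0.61850155, -0.00641301,  0.39835131],
       [ 0.47959743, -0.61577262,  0.6251483 , -0.36830411],
       [-0.39060415,  0.48813924,  0.78047965, -1.08980214],
       [ 0.        ,  0.        ,  0.        ,  1.        ]])}
wrist {'K': array([[338.93424296,   0.        , 319.79884955],
       [  0.        , 338.93424296, 233.19761206],
       [  0.        ,   0.        ,   1.        ]]), 'camera_from_world': array([[ 0.28241805, -0.9592895 , -0.00192297, -0.62413455],
       [ 0.90744882,  0.26780497, -0.32375476,  0.04163131],
       [ 0.31108953,  0.08968919,  0.94613908, -0.38078842],
       [ 0.        ,  0.        ,  0.        ,  1.        ]])}
```

View pics/top0.png

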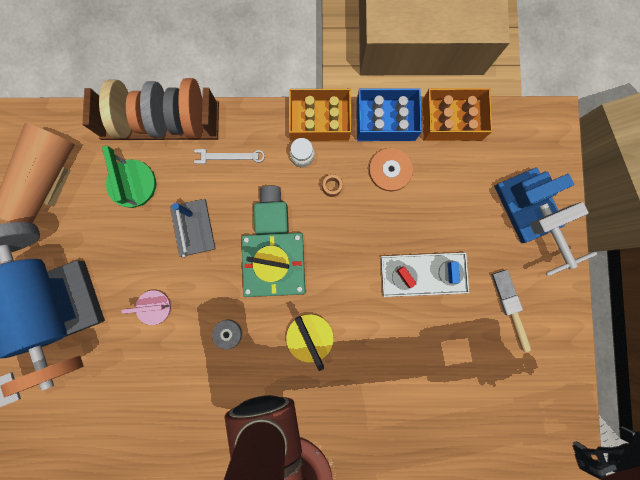

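View pics/side0.png

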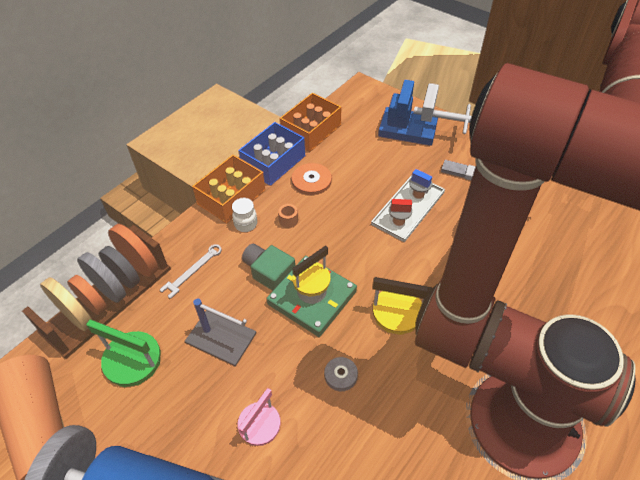

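View pics/wrist0.png

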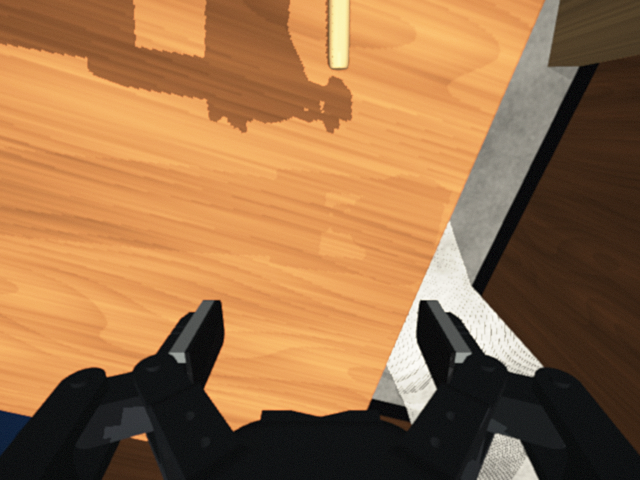

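Candidates for the cover, by top-view pixel:
- Yellow on the socket (270,264)
- Larger yellow on the table (310,338)
- Green (130,183)
- Pink (153,307)

I choose the yellow one at (270,264): it is the smaller of the two and caps the socket. I'll check it in close crops.

```bash
cat > h.py <<'E'
import numpy as np, cv2
from scipy.spatial.transform import Rotation as R
from station import ctrl
def cam(n):
    i=ctrl.camera_info(n); return np.array(i['K']),np.array(i['camera_from_world'])
def ray(n,p,ci=None):
    K,T=ci or cam(n)
    d=np.array([(p[0]-K[0,2])/K[0,0],-(p[1]-K[1,2])/K[1,1],-1.])
    Rm=T[:3,:3]; return -Rm.T@T[:3,3], Rm.T@d
def onz(n,p,z,ci=None):
    c,d=ray(n,p,ci); return c+d*(z-c[2])/d[2]
def proj(n,P,ci=None):
    K,T=ci or cam(n); c=T[:3,:3]@np.asarray(P)+T[:3,3]
    return np.array([K[0,0]*c[0]/-c[2]+K[0,2], K[1,1]*-c[1]/-c[2]+K[1,2]])
def tri(l):
    A=np.zeros((3,3));b=np.zeros(3)
    for n,p,*ci in l:
        c,d=ray(n,p,*ci); d/=np.linalg.norm(d); M=np.eye(3)-np.outer(d,d); A+=M;b+=M@c
    X=np.linalg.solve(A,b)
    return X,[np.round(proj(n,X,*ci)-p,1) for n,p,*ci in l]
def crop(src,dst,x0,y0,x1,y1,s):
    im=cv2.imread(src)[y0:y1,x0:x1]; cv2.imwrite(dst,cv2.resize(im,None,fx=s,fy=s,interpolation=cv2.INTER_CUBIC))
E
python3 - <<'E'
from h import *
crop('pics/top0.png','pics/c1.png',225,180,325,310,4.6)
crop('pics/top0.png','pics/c2.png',150,180,240,270,6)
crop('pics/top0.png','pics/c3.png',370,240,480,310,7)
crop('pics/side0.png','pics/c4.png',180,230,370,370,4)
crop('pics/side0.png','pics/c5.png',370,160,450,245,6)
print(R.from_rotvec(ctrl.get_obs()['tool_rot']).as_matrix().round(3))
K,T=cam('wrist'); print('wristcam',-T[:3,:3].T@T[:3,3])
E
```

```text
[[ 0.959  0.283 -0.   ]
 [ 0.283 -0.959  0.002]
 [ 0.    -0.002 -1.   ]]
wristcam [ 0.25694787 -0.57572219  0.37255695]
```

View pics/c1.png

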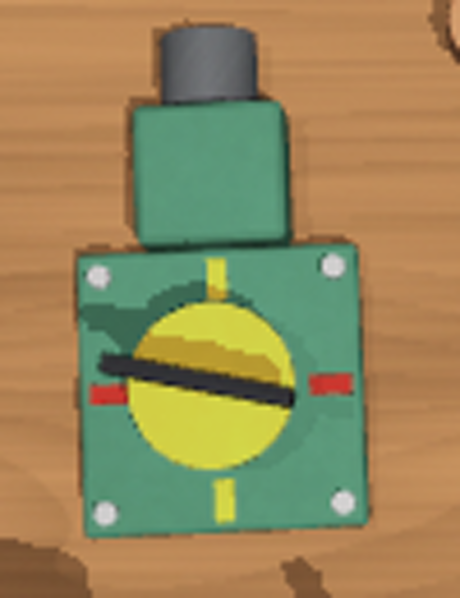

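View pics/c2.png

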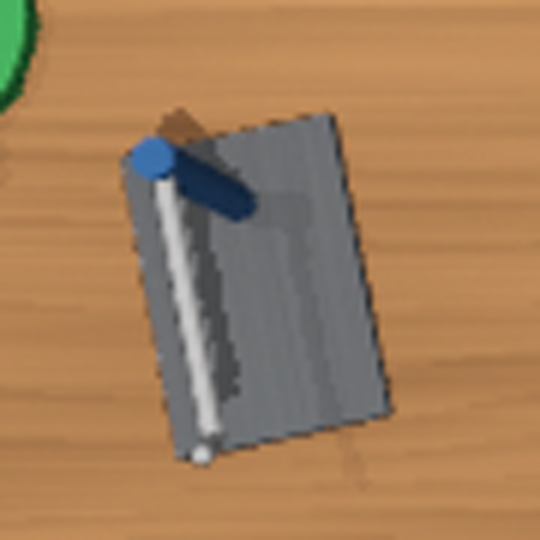

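View pics/c3.png

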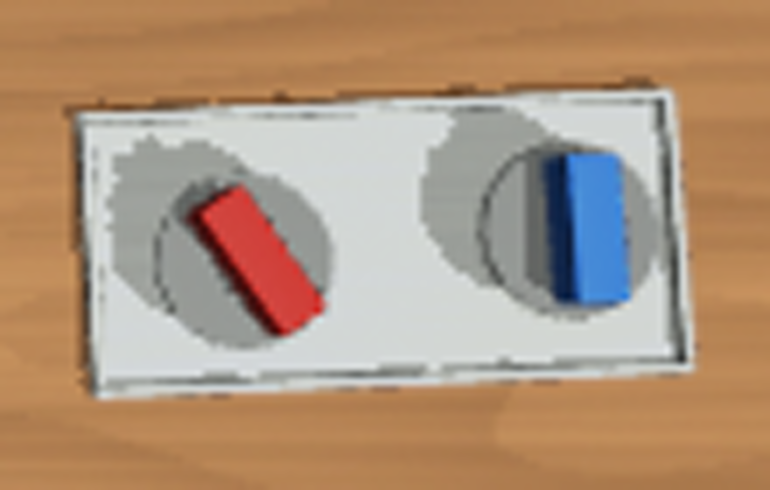

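View pics/c4.png

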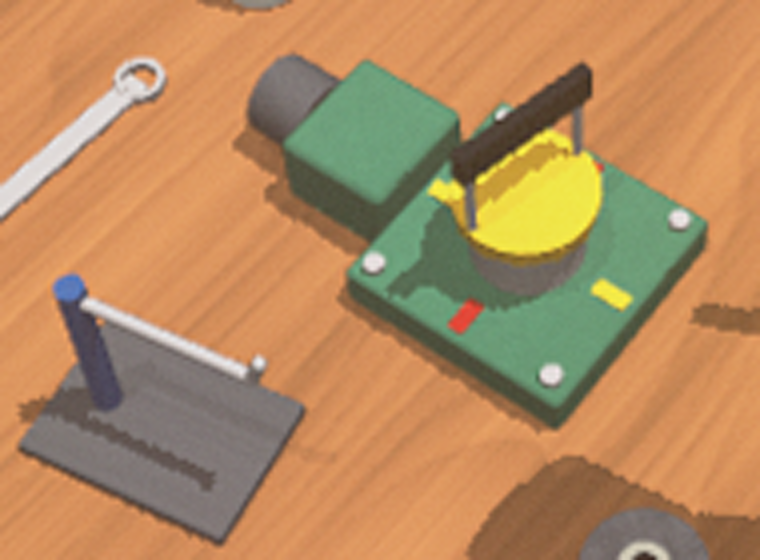

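View pics/c5.png

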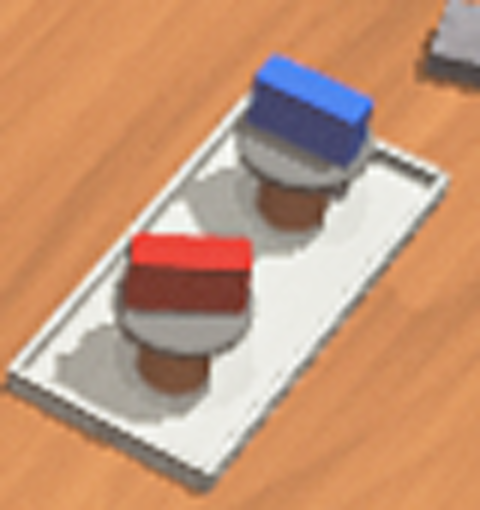

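```bash
python3 - <<'E'
from h import *
c1=lambda p:(225+p[0]/4.6-.4,180+p[1]/4.6-.4)
c2=lambda p:(150+p[0]/6-.4,180+p[1]/6-.4)
c3=lambda p:(370+p[0]/7-.4,240+p[1]/7-.4)
c4=lambda p:(180+p[0]/4-.4,230+p[1]/4-.4)
c5=lambda p:(370+p[0]/6-.4,160+p[1]/6-.4)
ct=cam('top'); cs=cam('side')
K,T=ct; print('topcam',-T[:3,:3].T@T[:3,3])
print('screws z.03'); 
S=[onz('top',c1(p),.032,ct) for p in [(98,277),(332,265),(344,502),(105,513)]]
for s in S: print(s.round(4))
c=np.mean(S,0); ax=((S[0]+S[1])-(S[2]+S[3])); print('feeder',c.round(4),np.degrees(np.arctan2(ax[1],ax[0])))
Ss=[onz('side',c4(p),.032,cs) for p in [(373,262),(500,117),(680,218),(551,374)]]
for s in Ss: print('side',s.round(4))
print('side c',np.mean(Ss,0))
M=[onz('top',c1(p),.03,ct) for p in [(217,279),(225,501),(109,394),(331,384)]]
for s in M: print('mark',s.round(4))
a=M[0]-M[1]; b=M[2]-M[3]; print('mean',np.mean(M,0),np.degrees(np.arctan2(a[1],a[0])),np.degrees(np.arctan2(b[1],b[0]))-90)
print('handle ends top z.158');H=[onz('top',c1(p),.156,ct) for p in [(102,362),(294,398)]]
for s in H: print(s.round(4))
print(np.mean(H,0), np.degrees(np.arctan2(*(H[0]-H[1])[[1,0]])), np.linalg.norm(H[0]-H[1]))
d=onz('top',c1((212,386)),.086,ct); print('disc',d)
B=[onz('top',c2(p),.01,ct) for p in [(125,158),(333,115),(390,410),(182,460)]]
for s in B: print('base',s.round(4))
ax=B[0]+B[1]-B[2]-B[3]; ya=np.arctan2(ax[1],ax[0]); print('yaw',np.degrees(ya)); u=np.array([np.cos(ya),np.sin(ya)])
m=np.mean(B,0)[:2]; print('post',m+u*.035,'seat',m+u*.035-u*.062, np.linalg.norm(B[0]-B[1]),np.linalg.norm(B[0]-B[3]))
print('post top',onz('top',c2((152,158)),.126,ct),'tip',onz('top',c2((202,454)),.138,ct))
print('prong', onz('top',c2((165,183)),.12,ct),onz('top',c2((209,432)),.12,ct))
print('tri post', tri([('top',c2((152,158)),ct),('side',c4((70,285)),cs)]),tri([('top',c2((202,454)),ct),('side',c4((257,362)),cs)]))
# wing top z=.004+.061+.015=.08
for nm,q in [('blue',[(566,152),(618,154),(629,298),(580,304)]),('red',[(200,212),(242,187),(324,303),(280,335)])]:
  W=[onz('top',c3(p),.08,ct) for p in q]
  ax=W[0]+W[1]-W[2]-W[3]; print(nm,np.mean(W,0),np.degrees(np.arctan2(ax[1],ax[0])),np.linalg.norm(W[0]-W[3]),np.linalg.norm(W[0]-W[1]))
W=[onz('side',c5(p),.08,cs) for p in [(270,58),(372,100),(360,124),(255,80)]]
print('blue side',np.mean(W,0),[w.round(4) for w in W])
E
```

```text
topcam [ 0.47259182 -0.06753621  1.13638303]
screws z.03
[0.572  0.0982 0.032 ]
[ 0.578  -0.0253  0.032 ]
[ 0.4537 -0.0317  0.032 ]
[0.4484 0.093  0.032 ]
feeder [0.513  0.0336 0.032 ] 2.6856590708477293
side [0.5737 0.1006 0.032 ]
side [ 0.5815 -0.0217  0.032 ]
side [ 0.4549 -0.0297  0.032 ]
side [0.4498 0.0948 0.032 ]
side c [0.51495678 0.03600942 0.032     ]
mark [0.571  0.0356 0.03  ]
mark [0.4544 0.0306 0.03  ]
mark [0.5104 0.092  0.03  ]
mark [ 0.5153 -0.0248  0.03  ]
mean [0.51275647 0.03334695 0.03      ] 2.4462124070487534 2.4039733611080862
handle ends top z.158
[0.521  0.0773 0.156 ]
[ 0.504  -0.0124  0.156 ]
[0.51250069 0.03242045 0.156     ] 79.24205470439516 0.0912736933066646
disc [0.51232788 0.03249948 0.086     ]
base [0.6595 0.291  0.01  ]
base [0.6774 0.2049 0.01  ]
base [0.5541 0.1787 0.01  ]
base [0.5337 0.2638 0.01  ]
yaw 12.111983499656436
post [0.64039258 0.24196032] seat [0.57977274 0.22895129] 0.08797539944528322 0.12867709759787865
post top [0.64021627 0.24404277 0.126     ] tip [0.52894923 0.21893377 0.138     ]
prong [0.63170766 0.24074114 0.12      ] [0.53813485 0.22172062 0.12      ]
tri post (array([0.64135281, 0.24532943, 0.1237026 ]), [array([-0.2, -0.3]), array([0.4, 0.1])]) (array([0.53050942, 0.22163462, 0.13174069]), [array([-0.4, -0.5]), array([0.7, 0.1])])
blue [ 0.49172176 -0.39241759  0.08      ] 2.829527433586039 0.0500097601715458 0.017175445670486268
red [ 0.48145875 -0.281137    0.08      ] 33.244514370585456 0.04766539517257301 0.016254481740372407
blue side [ 0.49061527 -0.38663337  0.08      ] [array([ 0.5159, -0.3918,  0.08  ]), array([ 0.4681, -0.3968,  0.08  ]), array([ 0.4646, -0.3815,  0.08  ]), array([ 0.5138, -0.3765,  0.08  ])]
```

The crops confirm it: the cover at (270,264) caps the feeder's socket, with the handle bar at about 79° and the feeder at yaw about 2.5°. The hook post is at top-view pixel (175,206) and its tip at (183,255). The blue wing is at (455,272) and the red one at (407,277). Next I'll write a planner and hover over the cover.

```bash
cat >> h.py <<'E'
def st():
    o=ctrl.get_obs(); M=R.from_rotvec(o['tool_rot']).as_matrix()
    print('t%.2f'%o['t'],'pos',np.round(o['tool_pos'],4),'tooly %.2f'%np.degrees(np.arctan2(M[1,1],M[0,1])),'tilt',np.round(M[:2,2],4),'F',np.round(o['contact_force'],1),'T',np.round(o['wrist_torque'],2),'open %.4f'%o['opening'],'q6 %.2f'%o['q'][5])
    return o,M
def plan(p,ty,n):
    """rows from the present pose to tool pointing down at p, tool y at ty deg"""
    o,M=st(); a=np.radians(ty)
    y=np.array([np.cos(a),np.sin(a),0]); z=np.array([0,0,-1.]); G=np.c_[np.cross(y,z),y,z]
    w=R.from_matrix(M.T@G).as_rotvec()
    p0=np.array(o['tool_pos']); 
    for k in range(n):
        Mk=M@R.from_rotvec(w*k/n).as_matrix()
        s=Mk.T@(np.asarray(p)-p0)/n*100
        print([list(s.round(2)),list(np.degrees(w/n).round(2))],end=',\n')
E
python3 -c "
from h import *
plan([.513,.033,.40],-10.8,18)"
```

```text
t0.15 pos [ 0.1768 -0.5993  0.4037] tooly -73.57 tilt [-0.0002  0.0016] F [-0.4 -0.4  0.7] T [-0.03 -0.02  0.02] open 0.0856 q6 -0.12
[[np.float64(2.79), np.float64(-2.84), np.float64(0.03)], [np.float64(-0.0), np.float64(-0.0), np.float64(-3.49)]],
[[np.float64(2.95), np.float64(-2.67), np.float64(0.03)], [np.float64(-0.0), np.float64(-0.0), np.float64(-3.49)]],
[[np.float64(3.11), np.float64(-2.48), np.float64(0.03)], [np.float64(-0.0), np.float64(-0.0), np.float64(-3.49)]],
[[np.float64(3.25), np.float64(-2.29), np.float64(0.02)], [np.float64(-0.0), np.float64(-0.0), np.float64(-3.49)]],
[[np.float64(3.39), np.float64(-2.09), np.float64(0.02)], [np.float64(-0.0), np.float64(-0.0), np.float64(-3.49)]],
[[np.float64(3.51), np.float64(-1.88), np.float64(0.02)], [np.float64(-0.0), np.float64(-0.0), np.float64(-3.49)]],
[[np.float64(3.62), np.float64(-1.66), np.float64(0.02)], [np.float64(-0.0), np.float64(-0.0), np.float64(-3.49)]],
[[np.float64(3.71), np.float64(-1.44), np.float64(0.02)], [np.float64(-0.0), np.float64(-0.0), np.float64(-3.49)]],
[[np.float64(3.79), np.float64(-1.21),
[... 416 characters left out ...]
3.49)]],
[[np.float64(3.97), np.float64(-0.26), np.float64(0.02)], [np.float64(-0.0), np.float64(-0.0), np.float64(-3.49)]],
[[np.float64(3.98), np.float64(-0.02), np.float64(0.02)], [np.float64(-0.0), np.float64(-0.0), np.float64(-3.49)]],
[[np.float64(3.97), np.float64(0.23), np.float64(0.02)], [np.float64(-0.0), np.float64(-0.0), np.float64(-3.49)]],
[[np.float64(3.95), np.float64(0.47), np.float64(0.02)], [np.float64(-0.0), np.float64(-0.0), np.float64(-3.49)]],
[[np.float64(3.92), np.float64(0.71), np.float64(0.02)], [np.float64(-0.0), np.float64(-0.0), np.float64(-3.49)]],
[[np.float64(3.86), np.float64(0.94), np.float64(0.02)], [np.float64(-0.0), np.float64(-0.0), np.float64(-3.49)]],
```

Request:
jog_arm([
  [[2.8,-2.8,0],[0,0,-3.5]],
  [[3.0,-2.7,0],[0,0,-3.5]],
  [[3.1,-2.5,0],[0,0,-3.5]],
  [[3.3,-2.3,0],[0,0,-3.5]],
  [[3.4,-2.1,0],[0,0,-3.5]],
  [[3.5,-1.9,0],[0,0,-3.5]],
  [[3.6,-1.7,0],[0,0,-3.5]],
  [[3.7,-1.4,0],[0,0,-3.5]],
], fingers=1, grip_force=60)

```text
t: 0.95
tool_pos: [0.3263, -0.3092, 0.4001]
tool_rot: [-2.896, -1.2, -0.001]
contact_force: [0.4, -0.3, 0.0]
opening: 0.0853
```

```bash
sed -i 's/print(\[list(s.round(2)),list(np.degrees(w\/n).round(2))\],end=.*/print([s.round(2).tolist(),np.degrees(w\/n).round(2).tolist()],end=",")/' h.py; python3 -c "
from h import *
plan([.513,.033,.40],-10.8,12)"
```

```text
t0.95 pos [ 0.3263 -0.3092  0.4001] tooly -44.96 tilt [-0.0018  0.0066] F [ 0.4 -0.3  0. ] T [-0.04 -0.03  0.02] open 0.0853 q6 -0.14
[[3.12, -0.91, 0.02], [-0.02, -0.02, -2.85]],[[3.16, -0.76, 0.02], [-0.02, -0.02, -2.85]],[[3.19, -0.6, 0.01], [-0.02, -0.02, -2.85]],[[3.22, -0.44, 0.01], [-0.02, -0.02, -2.85]],[[3.24, -0.28, 0.01], [-0.02, -0.02, -2.85]],[[3.25, -0.12, 0.01], [-0.02, -0.02, -2.85]],[[3.25, 0.04, 0.01], [-0.02, -0.02, -2.85]],[[3.24, 0.2, 0.01], [-0.02, -0.02, -2.85]],[[3.23, 0.36, 0.01], [-0.02, -0.02, -2.85]],[[3.21, 0.52, 0.0], [-0.02, -0.02, -2.85]],[[3.18, 0.68, 0.0], [-0.02, -0.02, -2.85]],[[3.14, 0.84, 0.0], [-0.02, -0.02, -2.85]],
```

Request:
jog_arm([
  [[3.9,-1.0,0],[0,0,-3.5]],
  [[4.0,-0.8,0],[0,0,-3.5]],
  [[4.0,-0.6,0],[0,0,-3.5]],
  [[4.0,-0.4,0],[0,0,-3.5]],
  [[4.0,-0.2,0],[0,0,-3.5]],
  [[4.0,0,0],[0,0,-3.5]],
  [[4.0,0.2,0],[0,0,-3.5]],
  [[4.0,0.4,0],[0,0,-3.5]],
])

```text
t: 1.75
tool_pos: [0.4798, -0.0112, 0.4004]
tool_rot: [-2.503, -1.891, -0.005]
contact_force: [0.3, 0.1, 0.9]
opening: 0.0854
```

```bash
python3 -c "
from h import *
plan([.513,.033,.40],-10.8,3)"
```

```text
t1.75 pos [ 0.4798 -0.0112  0.4004] tooly -15.84 tilt [-0.0003  0.0057] F [0.3 0.1 0.9] T [-0.08  0.02  0.04] open 0.0854 q6 0.10
[[1.72, 0.66, 0.02], [-0.03, -0.1, -1.68]],[[1.7, 0.71, 0.02], [-0.03, -0.1, -1.68]],[[1.68, 0.76, 0.01], [-0.03, -0.1, -1.68]],
```

Request:
jog_arm([
  [[1.8,0.7,0],[0,-0.1,-1.8]],
  [[1.8,0.7,0],[0,-0.1,-1.8]],
  [[1.8,0.8,0],[0,-0.1,-1.7]],
  [[0,0,0],[0,0,0]],
])

```text
t: 2.15
tool_pos: [0.5156, 0.0429, 0.3991]
tool_rot: [-2.4, -2.021, 0.003]
contact_force: [-1.2, 0.7, -0.3]
opening: 0.0852
```

```bash
python3 -c "
from h import *
st()
ci=cam('wrist'); im=ctrl.get_image('wrist'); cv2.imwrite('pics/w1.png',im[:,:,::-1]); np.savez('w1.npz',K=ci[0],T=ci[1])
for P in [(.521,.0773,.158),(.504,-.0124,.158),(.5135,.034,.086),(.5799,.230,.12)]: print(proj('wrist',P,ci).round(1))
"
```

```text
t2.15 pos [0.5156 0.0429 0.3991] tooly -9.79 tilt [-0.0037  0.0015] F [-1.2  0.7 -0.3] T [-0.01 -0.03  0.03] open 0.0852 q6 0.11
[320.3 198.8]
[318.3 323. ]
[320.6 229.3]
[375.3 -84.3]
```

View pics/w1.png

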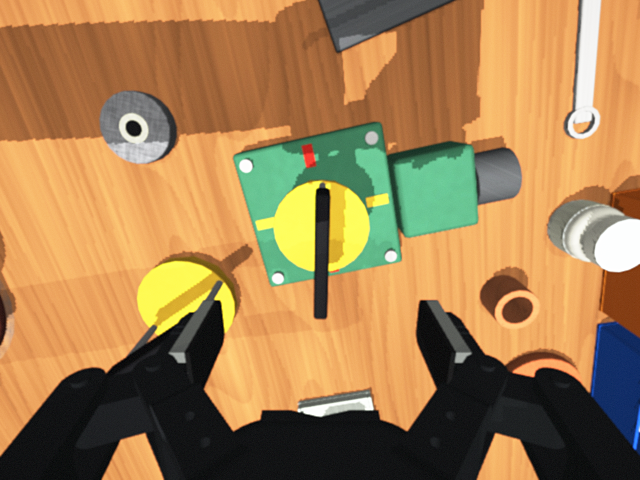

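```bash
python3 -c "
from h import *
z=np.load('w1.npz'); ci=(z['K'],z['T'])
im=cv2.imread('pics/w1.png'); sub=im[150:330,300:345]
m=(sub.max(2)<45).astype(np.uint8); n,l,s,c=cv2.connectedComponentsWithStats(m)
k=1+np.argmax(s[1:,4]); print(s[k],c[k]+[300,150]); pts=np.argwhere(l==k)[:,::-1]+[300,150]
print(cv2.minAreaRect(pts.astype(np.float32)))
for r in range(182,322,12):
  x=pts[pts[:,1]==r][:,0]; print(r,x.min() if len(x) else '',x.max() if len(x) else '')
for n_,q in [('screws',[(246,166),(372,138),(391,256),(278,279)])]:
  S=[onz('wrist',p,.032,ci) for p in q]; print(np.mean(S,0), [s.round(4) for s in S])
for p in [(309,156)]: print('red',onz('wrist',p,.03,ci))
for p in [(377,200),(265,225)]: print('yel',onz('wrist',p,.03,ci))
crop('pics/w1.png','pics/w1c.png',230,110,410,330,2.7)
"
```

```text
[ 15  38  14 130 979] [321.77425945 251.73646578]
((321.4489440917969, 252.52102661132812), (12.332039833068848, 129.10240173339844), 0.8303154110908508)
182  
194 317 328
206 316 328
218 316 328
230 327 327
242 326 327
254 316 327
266 316 326
278 315 326
290 315 326
302 315 325
314 315 325
[0.51443699 0.03357275 0.032     ] [array([0.4493, 0.0934, 0.032 ]), array([0.5744, 0.0987, 0.032 ]), array([ 0.5796, -0.0258,  0.032 ]), array([ 0.4545, -0.0321,  0.032 ])]
red [0.51190319 0.09219437 0.03      ]
yel [0.57223098 0.0371954  0.03      ]
yel [0.45377784 0.03044695 0.03      ]
```

View pics/w1c.png

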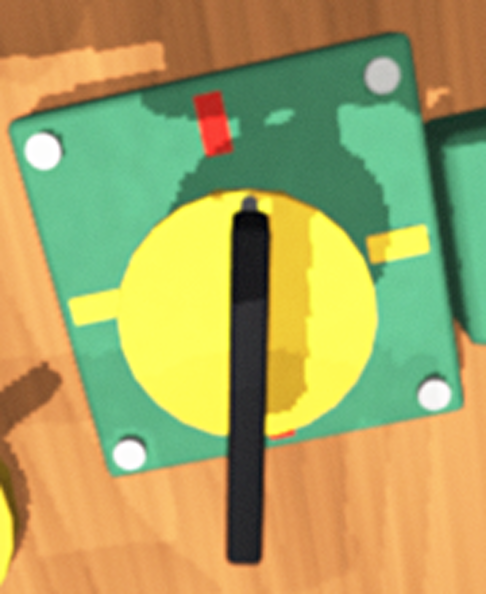

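```bash
python3 -c "
from h import *
z=np.load('w1.npz'); ci=(z['K'],z['T'])
a=onz('wrist',(322.5,190),.158,ci);b=onz('wrist',(320.3,317),.158,ci);d=a-b
print(a,b,(a+b)/2,np.degrees(np.arctan2(d[1],d[0])),np.linalg.norm(d))
plan([.5145,.034,.330],-10.8,4)"
```

```text
[0.5232892  0.08261666 0.158     ] [ 0.50630042 -0.00770176  0.158     ] [0.51479481 0.03745745 0.158     ] 79.34720694179455 0.09190231460867497
t2.20 pos [0.5151 0.0422 0.399 ] tooly -9.86 tilt [-0.0042  0.001 ] F [-0.   0.4 -0.7] T [-0.01 -0.02 -0.01] open 0.0854 q6 0.11
[[-0.21, 0.03, 1.72], [-0.06, -0.0, 0.23]],[[-0.21, 0.03, 1.72], [-0.06, -0.0, 0.23]],[[-0.21, 0.03, 1.72], [-0.06, -0.0, 0.23]],[[-0.21, 0.02, 1.72], [-0.06, -0.0, 0.23]],
```

Request:
jog_arm([
  [[-0.2,0,1.8],[0,0,-0.1]],
  [[-0.2,0,1.8],[0,0,-0.1]],
  [[-0.2,0,1.8],[0,0,-0.1]],
  [[-0.1,0,1.5],[0,0,-0.1]],
  [[0,0,1.0],[0,0,0]],
])

```text
t: 2.7
tool_pos: [0.5125, 0.0322, 0.3191]
tool_rot: [2.401, 2.025, -0.002]
contact_force: [-0.8, -0.4, 0.9]
opening: 0.0854
```

```bash
python3 -c "
from h import *
plan([.5142,.035,.312],-10.7,2)
ci=cam('wrist'); im=ctrl.get_image('wrist'); cv2.imwrite('pics/w2.png',im[:,:,::-1]); np.savez('w2.npz',K=ci[0],T=ci[1])"
```

```text
t2.70 pos [0.5125 0.0322 0.3191] tooly -9.72 tilt [-0.0008 -0.001 ] F [-0.8 -0.4  0.9] T [-0.09 -0.08 -0.06] open 0.0854 q6 0.09
[[0.15, 0.06, 0.36], [-0.02, 0.03, 0.49]],[[0.15, 0.06, 0.36], [-0.02, 0.03, 0.49]],
```

View pics/w2.png

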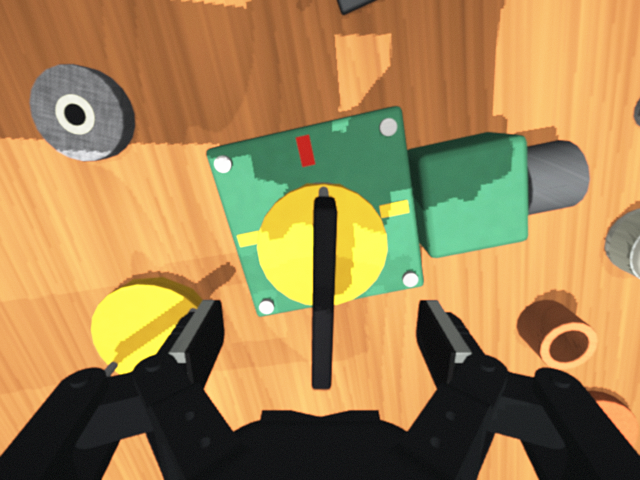

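The bar runs from (324,198) to (321,388), midway between the tips at (222,310) and (418,310). I'll go down to it and grip.

Request:
jog_arm([
  [[0.15,0,0.4],[0,0,0.5]],
  [[0.15,0.05,0.4],[0,0,0.4]],
  [[0,0,0],[0,0,0]],
])

```text
t: 3.05
tool_pos: [0.5132, 0.0349, 0.3094]
tool_rot: [-2.419, -2.003, 0.004]
contact_force: [0.2, 0.0, -0.3]
opening: 0.0853
```

Request:
jog_arm([
  [[0,0,0],[0,0,0]],
  [[0,0,0],[0,0,0]],
  [[0,0,0],[0,0,0]],
  [[0,0,0],[0,0,0]],
  [[0,0,0],[0,0,0]],
  [[0,0,0],[0,0,0]],
  [[0,0,0],[0,0,0]],
  [[0,0,0],[0,0,0]],
], fingers=-1, grip_force=40)

```text
t: 3.85
tool_pos: [0.5141, 0.0352, 0.3119]
tool_rot: [2.418, 2.003, 0.001]
contact_force: [0.1, -0.7, 0.1]
opening: 0.0092
```

```bash
python3 -c "
from h import *
st()
for n in ['wrist','side']:
  ci=cam(n); im=ctrl.get_image(n); cv2.imwrite('pics/%s3.png'%n,im[:,:,::-1])
crop('pics/side3.png','pics/side3c.png',180,160,400,340,3)
"
```

```text
t3.85 pos [0.5141 0.0352 0.3119] tooly -10.72 tilt [ 0.0016 -0.0012] F [ 0.1 -0.7  0.1] T [ 0.   -0.02 -0.01] open 0.0092 q6 0.11
```

View pics/side3c.png

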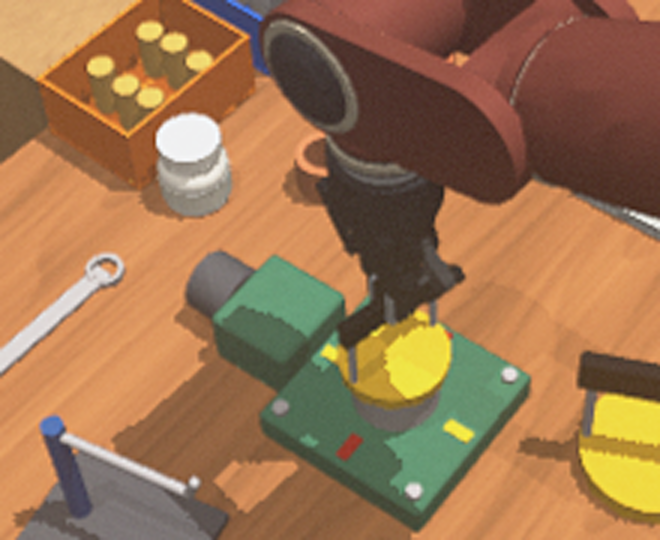

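View pics/wrist3.png

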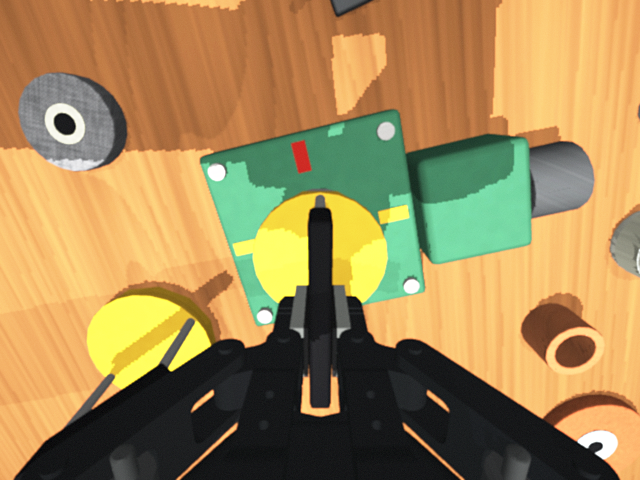

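Gripped: the opening is 9.2 mm on the bar. I'll lift straight up.

Request:
jog_arm([
  [[0,0,-0.8],[0,0,0]],
  [[0,0,-1.0],[0,0,0]],
  [[0,0,-1.5],[0,0,0]],
  [[0,0,-2.0],[0,0,0]],
  [[0,0,-1.5],[0,0,0]],
  [[0,0,-0.5],[0,0,0]],
])

```text
t: 4.55
tool_pos: [0.5135, 0.0353, 0.39]
tool_rot: [2.419, 2.004, -0.001]
contact_force: [0.1, 0.5, -1.1]
opening: 0.0089
```

```bash
python3 -c "
from h import *
plan([.4695,.206,.375],12.2,7)"
```

```text
t4.55 pos [0.5135 0.0353 0.39  ] tooly -10.72 tilt [-0.0002 -0.0012] F [ 0.1  0.5 -1.1] T [ 0.03 -0.06  0.03] open 0.0089 q6 0.11
[[2.28, -1.07, 0.21], [-0.0, 0.01, -3.27]],[[2.34, -0.94, 0.21], [-0.0, 0.01, -3.27]],[[2.39, -0.8, 0.21], [-0.0, 0.01, -3.27]],[[2.43, -0.67, 0.21], [-0.0, 0.01, -3.27]],[[2.46, -0.53, 0.21], [-0.0, 0.01, -3.27]],[[2.49, -0.39, 0.21], [-0.0, 0.01, -3.27]],[[2.51, -0.24, 0.21], [-0.0, 0.01, -3.27]],
```

Request:
jog_arm([
  [[2.3,-1.1,0.1],[0,0,-3.3]],
  [[2.3,-0.9,0.1],[0,0,-3.3]],
  [[2.4,-0.8,0.1],[0,0,-3.3]],
  [[2.4,-0.7,0.1],[0,0,-3.3]],
  [[2.5,-0.5,0.1],[0,0,-3.3]],
  [[2.5,-0.4,0.1],[0,0,-3.3]],
  [[2.5,-0.2,0.1],[0,0,-3.3]],
  [[0,0,0],[0,0,0]],
])

```text
t: 5.35
tool_pos: [0.4673, 0.2112, 0.3866]
tool_rot: [1.949, 2.457, 0.004]
contact_force: [-0.3, 0.2, -1.3]
opening: 0.009
```

```bash
python3 -c "
from h import *
plan([.4695,.206,.328],12.2,3)
for n in ['wrist','side']:
  ci=cam(n); im=ctrl.get_image(n); cv2.imwrite('pics/%s4.png'%n,im[:,:,::-1]); print(n,proj(n,(.580,.230,.12),ci),proj(n,(.5255,.218,.138),ci))
crop('pics/side4.png','pics/side4c.png',130,150,370,400,2.4)
"
```

```text
t5.35 pos [0.4673 0.2112 0.3866] tooly 13.15 tilt [ 0.0052 -0.0013] F [-0.3  0.2 -1.3] T [-0.    0.    0.02] open 0.0090 q6 0.05
[[-0.18, 0.02, 1.96], [0.09, 0.05, 0.32]],[[-0.18, 0.03, 1.95], [0.09, 0.05, 0.32]],[[-0.18, 0.03, 1.95], [0.09, 0.05, 0.32]],wrist [471.23653762 244.95408033] [402.04756949 253.45004961]
side [224.56266385 312.78171018] [247.34542824 318.70867963]
```

View pics/side4c.png

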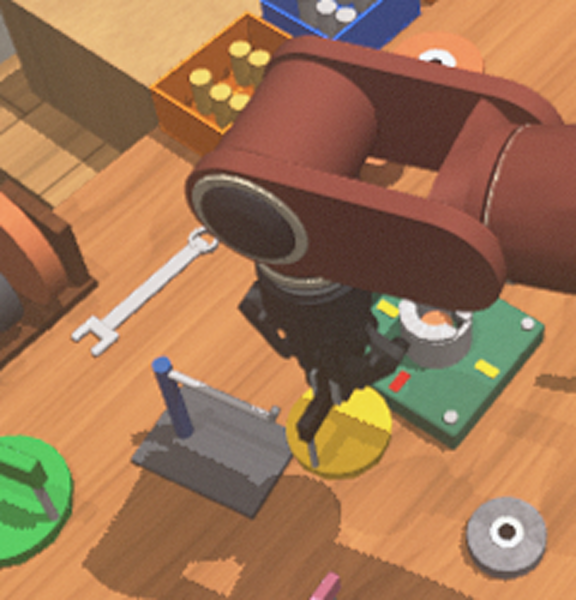

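View pics/wrist4.png

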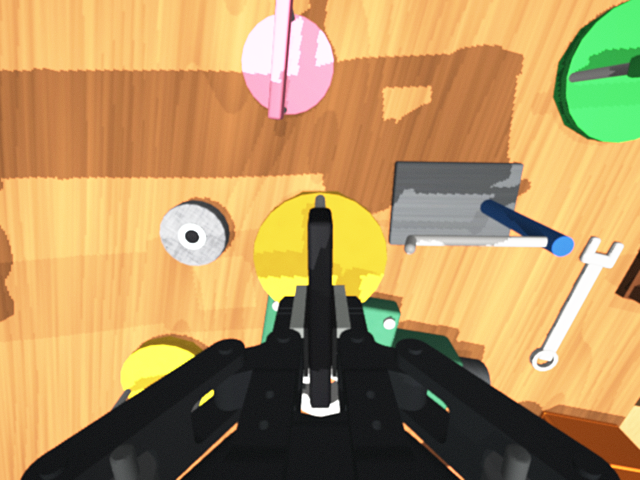

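Wrist view: the prong tip is at (410,244) and the post at (562,244), with the loop ahead of the tip. I'll go down to pass height.

Request:
jog_arm([
  [[-0.1,0,2.0],[0,0,0.3]],
  [[-0.1,0,1.9],[0,0,0.3]],
  [[-0.1,0,1.3],[0,0,0.3]],
  [[0,0,0.2],[0,0,0]],
  [[0,0,0],[0,0,0]],
])

```text
t: 5.95
tool_pos: [0.4708, 0.2028, 0.3328]
tool_rot: [1.979, 2.428, 0.005]
contact_force: [0.0, 0.4, -0.6]
opening: 0.0093
```

```bash
python3 -c "
from h import *
plan([.5785,.231,.327],12.2,6)
for n in ['wrist','side']:
  ci=cam(n); im=ctrl.get_image(n); cv2.imwrite('pics/%s5.png'%n,im[:,:,::-1])
crop('pics/side5.png','pics/side5c.png',160,250,340,380,4)
"
```

```text
t5.95 pos [0.4708 0.2028 0.3328] tooly 11.61 tilt [ 0.0091 -0.0035] F [ 0.   0.4 -0.6] T [-0.01  0.06 -0.05] open 0.0093 q6 0.06
[[0.1, 1.85, 0.11], [0.08, 0.05, -0.1]],[[0.1, 1.85, 0.11], [0.08, 0.05, -0.1]],[[0.09, 1.85, 0.11], [0.08, 0.05, -0.1]],[[0.09, 1.85, 0.1], [0.08, 0.05, -0.1]],[[0.09, 1.85, 0.1], [0.08, 0.05, -0.1]],[[0.08, 1.85, 0.1], [0.08, 0.05, -0.1]],
```

View pics/side5c.png

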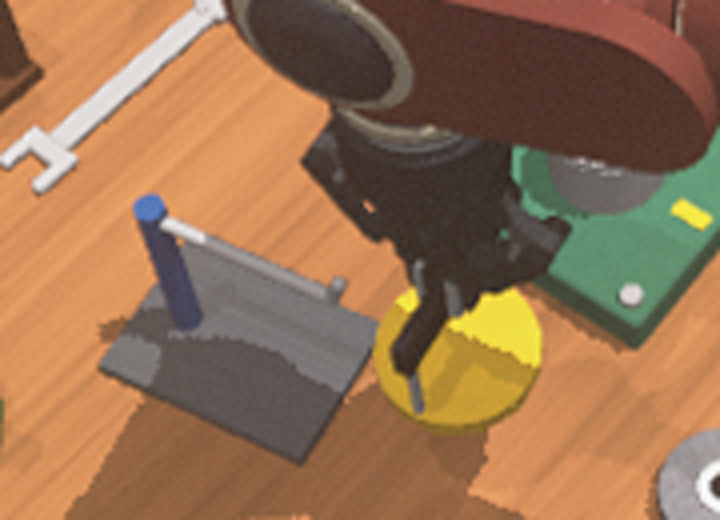

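View pics/wrist5.png

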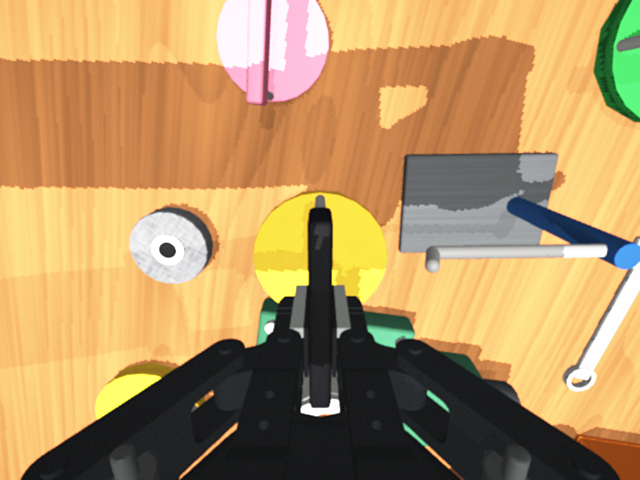

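```bash
python3 -c "
from h import *
o,M=st(); p=o['tool_pos']; ci=cam('wrist')
for px,z in [((433,250),.138),((440,252),.12),((600,251),.12),((628,255),.126)]:
  P=onz('wrist',px,z,ci); print(P.round(4),'tool frame',(M.T@(P-p)).round(4))
"
```

```text
t6.05 pos [0.4709 0.203  0.3334] tooly 11.64 tilt [ 0.0101 -0.0032] F [-0.7 -0.  -1.2] T [ 0.   -0.01 -0.05] open 0.0092 q6 0.06
[0.5273 0.2317 0.138 ] tool frame [0.0177 0.0592 0.1959]
[0.5396 0.2255 0.12  ] tool frame [0.0092 0.0699 0.214 ]
[0.6311 0.2446 0.12  ] tool frame [0.0095 0.1634 0.2149]
[0.6421 0.2468 0.126 ] tool frame [0.0094 0.1746 0.209 ]
```

Request:
jog_arm([
  [[0.2,0,0.3],[0.2,0.1,0]],
  [[0.2,0,0.3],[0.2,0.1,0]],
  [[0.2,1.5,0],[0.1,0,-0.1]],
  [[0.1,1.8,0],[0,0,-0.1]],
  [[0,1.8,0],[0,0,-0.1]],
  [[0,1.8,0],[0,0,-0.1]],
  [[0,1.8,0],[0,0,-0.1]],
  [[0,0,0],[0,0,0]],
])

```text
t: 6.85
tool_pos: [0.558, 0.2307, 0.3306]
tool_rot: [1.969, 2.443, 0.007]
contact_force: [-0.2, -0.4, -1.6]
opening: 0.009
```

```bash
python3 -c "
from h import *
plan([.5795,.233,.327],12.2,2)
for n in ['wrist','side']:
  ci=cam(n); im=ctrl.get_image(n); cv2.imwrite('pics/%s6.png'%n,im[:,:,::-1])
crop('pics/side6.png','pics/side6c.png',160,230,340,360,4)
"
```

```text
t6.85 pos [0.558  0.2307 0.3306] tooly 12.26 tilt [0.0058 0.0011] F [-0.2 -0.4 -1.6] T [0.02 0.01 0.03] open 0.0090 q6 0.06
[[-0.12, 1.07, 0.19], [0.17, 0.0, 0.03]],[[-0.12, 1.08, 0.18], [0.17, 0.0, 0.03]],
```

View pics/side6c.png

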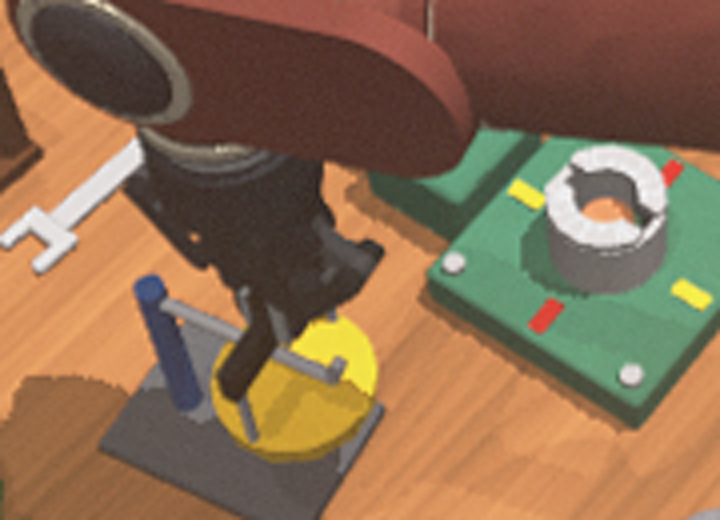

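View pics/wrist6.png

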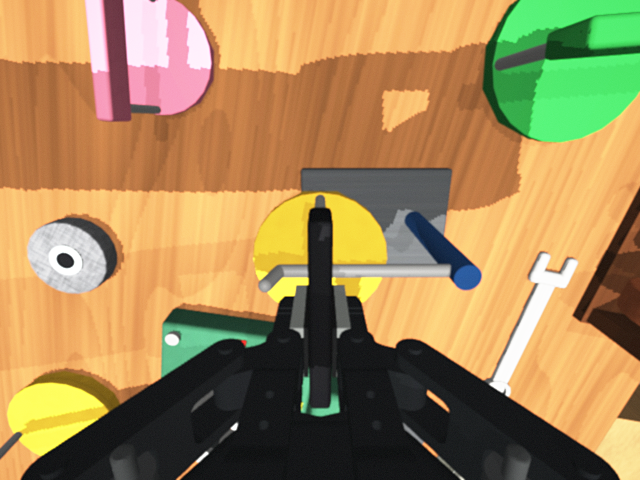

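The prong (row 270, from 265 to 467) now passes through the loop. I'll go the last 18 mm to the seat, then lower.

Request:
jog_arm([
  [[0,1.0,0.2],[0.2,0,0]],
  [[0,1.0,0.3],[0.1,0,0]],
  [[0,0,1.0],[0,0,0]],
  [[0,0,0.8],[0,0,0]],
  [[0,0,0.3],[0,0,0]],
  [[0,0,0],[0,0,0]],
])

```text
t: 7.55
tool_pos: [0.5754, 0.235, 0.3007]
tool_rot: [-1.969, -2.445, 0.006]
contact_force: [0.1, -1.2, -0.5]
opening: 0.0091
```

```bash
python3 -c "
from h import *
plan([.5795,.233,.298],12.2,2)
for n in ['wrist','side']:
  ci=cam(n); im=ctrl.get_image(n); cv2.imwrite('pics/%s7.png'%n,im[:,:,::-1])
crop('pics/side7.png','pics/side7c.png',160,230,340,360,4)
"
```

```text
t7.55 pos [0.5754 0.235  0.3007] tooly 12.30 tilt [-0.0046 -0.0012] F [ 0.1 -1.2 -0.5] T [ 0.01 -0.01  0.02] open 0.0091 q6 0.05
[[-0.14, 0.18, 0.14], [-0.13, 0.01, 0.05]],[[-0.14, 0.18, 0.14], [-0.13, 0.01, 0.05]],
```

View pics/side7c.png

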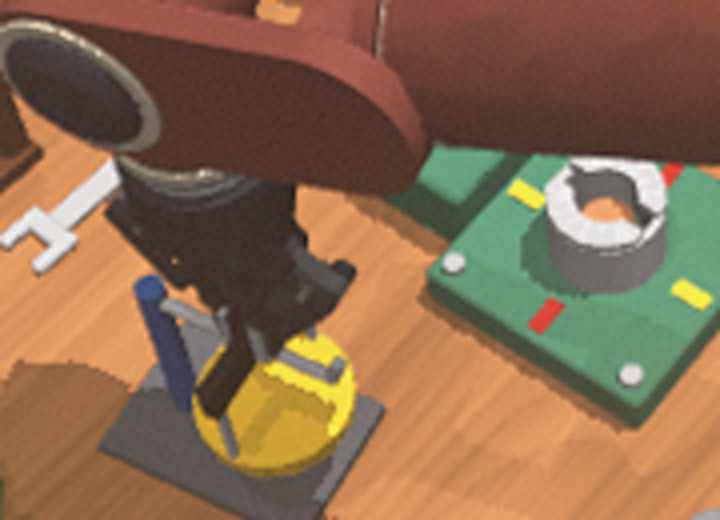

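View pics/wrist7.png

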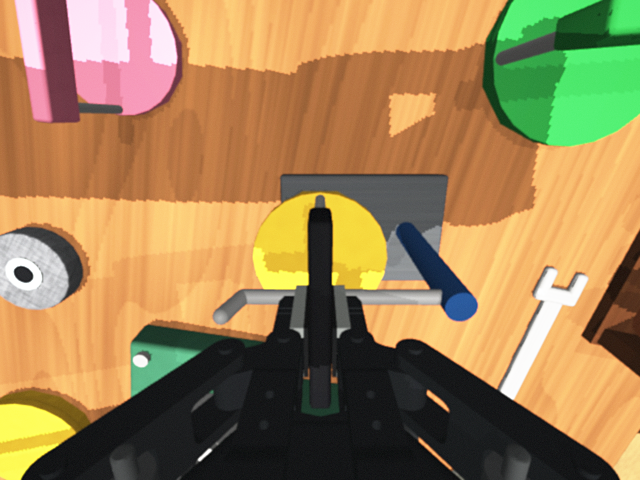

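Request:
jog_arm([
  [[0,0,0.2],[0,0,0]],
  [[0,0,0.1],[0,0,0]],
  [[0,0,0],[0,0,0]],
])

```text
t: 7.95
tool_pos: [0.5756, 0.2351, 0.2994]
tool_rot: [-1.97, -2.446, 0.002]
contact_force: [-0.5, 0.2, -1.5]
opening: 0.0094
```

```bash
python3 -c "
from h import *
st()"
```

```text
t7.95 pos [0.5756 0.2351 0.2994] tooly 12.31 tilt [-0.0017 -0.0005] F [-0.5  0.2 -1.5] T [-0.01  0.01  0.02] open 0.0094 q6 0.05
```

Request:
jog_arm([
  [[0,0,0.2],[0,0,0]],
  [[0,0,0.2],[0,0,0]],
  [[0,0,0],[0,0,0]],
])

```text
t: 8.25
tool_pos: [0.5761, 0.2353, 0.2982]
tool_rot: [1.97, 2.447, 0.0]
contact_force: [0.1, -1.0, -1.2]
opening: 0.0092
```

```bash
python3 -c "
from h import *
st()"
```

```text
t8.25 pos [0.5761 0.2353 0.2982] tooly 12.31 tilt [ 0.0002 -0.0001] F [ 0.1 -1.  -1.2] T [0.05 0.02 0.01] open 0.0092 q6 0.05
```

Request:
jog_arm([
  [[0,0,0.2],[0,0,0]],
  [[0,0,0.2],[0,0,0]],
])

```text
t: 8.45
tool_pos: [0.5765, 0.2355, 0.2975]
tool_rot: [1.97, 2.446, 0.001]
contact_force: [-6.7, -2.3, 11.6]
opening: 0.0091
```

```bash
python3 -c "
from h import *
st()"
```

```text
t8.45 pos [0.5765 0.2355 0.2975] tooly 12.32 tilt [0.0009 0.    ] F [-6.7 -2.3 11.6] T [-0.44  1.25 -0.06] open 0.0091 q6 0.05
```

Contact is felt (11.6 N up), so the bar rests on the prong. I'll ease off slightly and open.

Request:
jog_arm([
  [[0,0,-0.1],[0,0,0]],
  [[0,0,0],[0,0,0]],
])

```text
t: 8.65
tool_pos: [0.5766, 0.2355, 0.2989]
tool_rot: [1.969, 2.446, 0.002]
contact_force: [0.3, 0.9, -1.4]
opening: 0.0091
```

Request:
jog_arm([
  [[0,0,0],[0,0,0]],
  [[0,0,0],[0,0,0]],
  [[0,0,0],[0,0,0]],
  [[0,0,0],[0,0,0]],
  [[0,0,0],[0,0,0]],
  [[0,0,0],[0,0,0]],
], fingers=0.2)

```text
t: 9.25
tool_pos: [0.5767, 0.2355, 0.2979]
tool_rot: [1.97, 2.446, 0.002]
contact_force: [-0.2, 0.8, 0.7]
opening: 0.0511
```

```bash
python3 -c "
from h import *
st()
for n in ['wrist','side']:
  ci=cam(n); im=ctrl.get_image(n); cv2.imwrite('pics/%s8.png'%n,im[:,:,::-1])
crop('pics/side8.png','pics/side8c.png',160,230,340,360,4)
"
```

```text
t9.25 pos [0.5767 0.2355 0.2979] tooly 12.31 tilt [0.0018 0.0003] F [-0.2  0.8  0.7] T [ 0.05 -0.03  0.07] open 0.0511 q6 0.05
```

View pics/side8c.png

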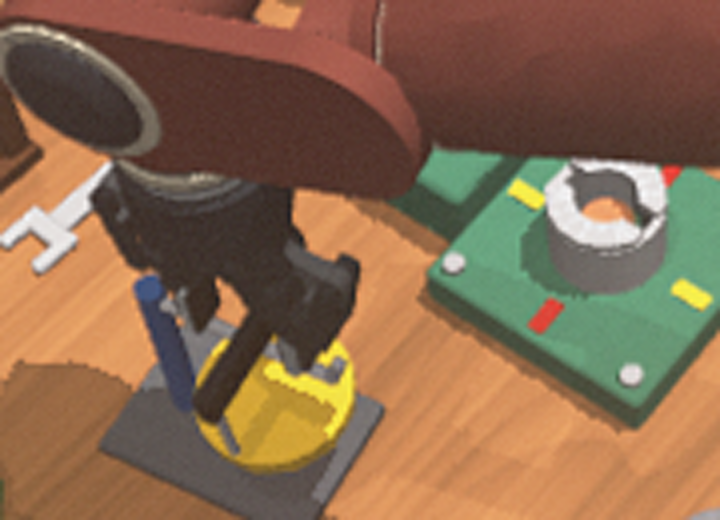

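View pics/wrist8.png

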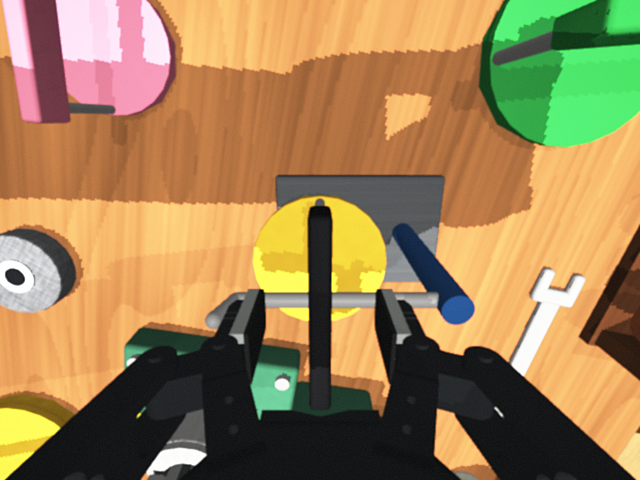

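The cover hangs on the prong, clear of both fingers. I'll rise straight up.

Request:
jog_arm([
  [[0,0,-1.0],[0,0,0]],
  [[0,0,-2.0],[0,0,0]],
  [[0,0,-3.0],[0,0,0]],
  [[0,0,-3.0],[0,0,0]],
  [[0,0,-2.0],[0,0,0]],
  [[0,0,0],[0,0,0]],
])

```text
t: 9.95
tool_pos: [0.5762, 0.2354, 0.4144]
tool_rot: [1.97, 2.446, 0.002]
contact_force: [-0.5, -0.5, 0.1]
opening: 0.0513
```

```bash
python3 -c "
from h import *
plan([.4915,-.391,.40],92.8,18)
for n in ['side']:
  ci=cam(n); im=ctrl.get_image(n); cv2.imwrite('pics/%s9.png'%n,im[:,:,::-1])
crop('pics/side9.png','pics/side9c.png',160,230,340,360,4)
"
```

```text
t9.95 pos [0.5762 0.2354 0.4144] tooly 12.32 tilt [0.0016 0.0003] F [-0.5 -0.5  0.1] T [0.03 0.01 0.03] open 0.0513 q6 0.05
[[-3.3, -1.2, 0.08], [0.0, 0.0, -4.47]],[[-3.2, -1.46, 0.08], [0.0, 0.0, -4.47]],[[-3.07, -1.7, 0.08], [0.0, 0.0, -4.47]],[[-2.93, -1.93, 0.08], [0.0, 0.0, -4.47]],[[-2.77, -2.16, 0.08], [0.0, 0.0, -4.47]],[[-2.59, -2.37, 0.08], [0.0, 0.0, -4.47]],[[-2.4, -2.56, 0.08], [0.0, 0.0, -4.47]],[[-2.19, -2.74, 0.08], [0.0, 0.0, -4.47]],[[-1.97, -2.9, 0.08], [0.0, 0.0, -4.47]],[[-1.74, -3.05, 0.08], [0.0, 0.0, -4.47]],[[-1.5, -3.18, 0.08], [0.0, 0.0, -4.47]],[[-1.25, -3.28, 0.08], [0.0, 0.0, -4.47]],[[-0.99, -3.37, 0.08], [0.0, 0.0, -4.47]],[[-0.72, -3.44, 0.08], [0.0, 0.0, -4.47]],[[-0.45, -3.48, 0.08], [0.0, 0.0, -4.47]],[[-0.18, -3.51, 0.08], [0.0, 0.0, -4.47]],[[0.1, -3.51, 0.08], [0.0, 0.0, -4.47]],[[0.37, -3.49, 0.08], [0.0, 0.0, -4.47]],
```

View pics/side9c.png

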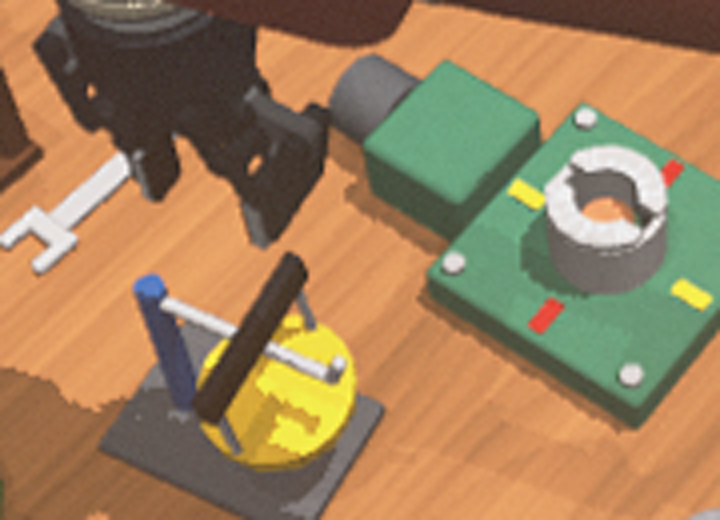

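The cover hangs level by its handle, let go. Next is the blue cartridge.

Request:
jog_arm([
  [[-3.4,-1.2,0],[0,0,-4.5]],
  [[-3.3,-1.5,0],[0,0,-4.5]],
  [[-3.2,-1.8,0],[0,0,-4.5]],
  [[-3.0,-2.0,0],[0,0,-4.5]],
  [[-2.8,-2.2,0],[0,0,-4.5]],
  [[-2.6,-2.4,0],[0,0,-4.5]],
  [[-2.4,-2.6,0],[0,0,-4.5]],
  [[-2.2,-2.8,0],[0,0,-4.5]],
])

```text
t: 10.8
tool_pos: [0.5365, -0.0553, 0.3994]
tool_rot: [-1.061, -2.938, 0.008]
contact_force: [0.3, 0.2, 0.2]
opening: 0.0512
```

```bash
python3 -c "
from h import *
plan([.4915,-.391,.40],92.8,11)"
```

```text
t10.80 pos [ 0.5365 -0.0553  0.3994] tooly 50.29 tilt [-0.0181  0.0012] F [0.3 0.2 0.2] T [ 0.01 -0.06  0.04] open 0.0512 q6 -1.12
[[-1.63, -2.61, -0.0], [-0.02, -0.09, -3.86]],[[-1.46, -2.71, -0.0], [-0.02, -0.09, -3.86]],[[-1.27, -2.81, 0.0], [-0.02, -0.09, -3.86]],[[-1.08, -2.88, 0.0], [-0.02, -0.09, -3.86]],[[-0.88, -2.95, 0.0], [-0.02, -0.09, -3.86]],[[-0.68, -3.0, 0.0], [-0.02, -0.09, -3.86]],[[-0.48, -3.04, 0.0], [-0.02, -0.09, -3.86]],[[-0.27, -3.07, 0.0], [-0.02, -0.09, -3.86]],[[-0.06, -3.08, -0.0], [-0.02, -0.09, -3.86]],[[0.15, -3.08, -0.0], [-0.02, -0.09, -3.86]],[[0.35, -3.06, -0.0], [-0.02, -0.09, -3.86]],
```

Request:
jog_arm([
  [[-1.7,-2.7,0],[0,-0.1,-4.0]],
  [[-1.5,-2.8,0],[0,-0.1,-4.0]],
  [[-1.3,-2.9,0],[0,-0.1,-4.0]],
  [[-1.1,-3.0,0],[0,-0.1,-4.0]],
  [[-0.9,-3.1,0],[0,-0.1,-4.0]],
  [[-0.7,-3.1,0],[0,-0.1,-4.0]],
  [[-0.5,-3.2,0],[0,-0.1,-4.0]],
  [[-0.3,-3.2,0],[0,-0.1,-4.0]],
], fingers=0.7)

```text
t: 11.6
tool_pos: [0.5007, -0.3191, 0.3836]
tool_rot: [-0.174, -3.112, -0.008]
contact_force: [0.4, 0.2, 0.3]
opening: 0.0726
```

```bash
python3 -c "
from h import *
plan([.4915,-.391,.38],92.8,3)"
```

```text
t11.60 pos [ 0.5007 -0.3191  0.3836] tooly 83.60 tilt [-0.024   0.0066] F [0.4 0.2 0.3] T [-0.02 -0.02  0.03] open 0.0726 q6 -2.15
[[0.04, -2.42, 0.11], [0.11, -0.46, -3.07]],[[0.17, -2.41, 0.12], [0.11, -0.46, -3.07]],[[0.3, -2.4, 0.12], [0.11, -0.46, -3.07]],
```

Request:
jog_arm([
  [[0.1,-2.5,-0.3],[0.1,-0.5,-3.2]],
  [[0.2,-2.5,-0.2],[0.1,-0.5,-3.2]],
  [[0.3,-2.4,0],[0.1,-0.5,-3.0]],
  [[0,0,0],[0,0,0]],
])

```text
t: 12.0
tool_pos: [0.4877, -0.3984, 0.3796]
tool_rot: [0.087, -3.135, -0.013]
contact_force: [0.3, -0.0, -0.5]
opening: 0.0727
```

```bash
python3 -c "
from h import *
plan([.4915,-.391,.36],92.8,2)
ci=cam('wrist'); im=ctrl.get_image('wrist'); cv2.imwrite('pics/w10.png',im[:,:,::-1]); np.savez('w10.npz',K=ci[0],T=ci[1])
im=ctrl.get_image('top'); cv2.imwrite('pics/top10.png',im[:,:,::-1])
im=ctrl.get_image('side'); cv2.imwrite('pics/side10.png',im[:,:,::-1])
crop('pics/top10.png','pics/top10c.png',225,180,325,310,4.6)
crop('pics/side10.png','pics/side10c.png',180,230,370,370,4)
"
```

```text
t12.00 pos [ 0.4877 -0.3984  0.3796] tooly 93.17 tilt [-0.006   0.0081] F [ 0.3 -0.  -0.5] T [-0.02  0.03  0.03] open 0.0727 q6 -2.43
[[-0.21, 0.35, 0.98], [0.24, -0.16, 0.19]],[[-0.21, 0.36, 0.98], [0.24, -0.16, 0.19]],
```

View pics/w10.png

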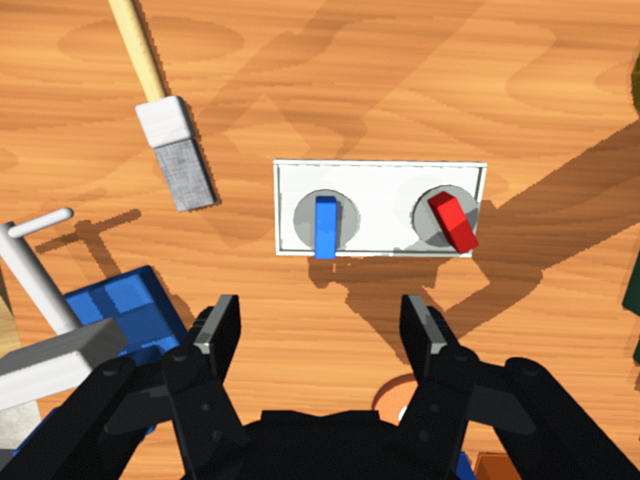

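View pics/top10c.png

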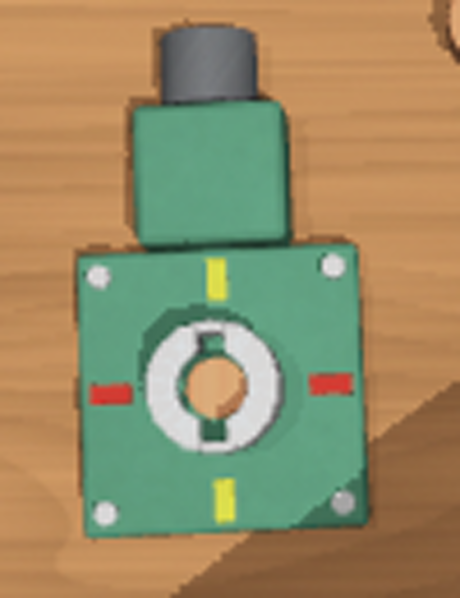

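View pics/side10c.png

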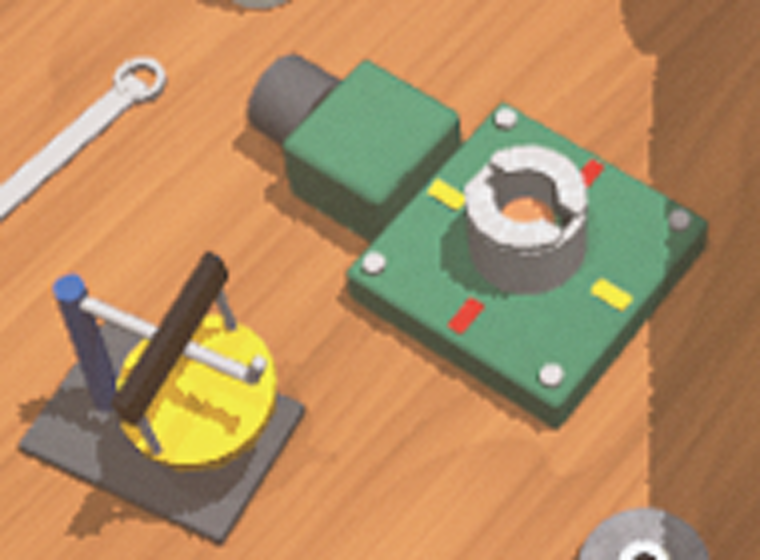

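```bash
python3 -c "
from h import *
im=cv2.imread('pics/top10.png'); sub=im[235:295,245:300].astype(int)
mx=sub.max(2);mn=sub.min(2)
# rim by white mask
m=((mn>165)&(mx-mn<30)).astype(np.uint8); n,l,s,c=cv2.connectedComponentsWithStats(m); k=1+np.argmax(s[1:,4]); 
p=(np.argwhere(l==k)[:,::-1]+[245,235]).astype(np.float32); h=cv2.convexHull(p)
el=cv2.fitEllipse(h); print('rim top',s[k],el, cv2.minEnclosingCircle(p)); print(onz('top',el[0],.08))
im=cv2.imread('pics/side10.png'); y0,x0=260,290; sub=im[y0:310,x0:335].astype(int)
mx=sub.max(2);mn=sub.min(2); m=((mn>140)&(mx-mn<30)).astype(np.uint8); n,l,s,c=cv2.connectedComponentsWithStats(m); k=1+np.argmax(s[1:,4])
p=(np.argwhere(l==k)[:,::-1]+[x0,y0]).astype(np.float32); h=cv2.convexHull(p); el2=cv2.fitEllipse(h); print('rim side',s[k],el2,onz('side',el2[0],.08))
print(tri([('top',el[0]),('side',el2[0])]))
z=np.load('w10.npz'); ci=(z['K'],z['T']); im=cv2.imread('pics/w10.png'); hsv=cv2.cvtColor(im,cv2.COLOR_BGR2HSV)
m=((hsv[...,0]>100)&(hsv[...,0]<120)&(hsv[...,1]>120)).astype(np.uint8); m[:,:290]=0;m[:,360:]=0;m[:180]=0;m[280:]=0
p=np.argwhere(m)[:,::-1].astype(np.float32); print(cv2.minAreaRect(p),len(p))
for r in range(194,264,6):
  x=p[p[:,1]==r]; print(r,(x[:,0].min(),x[:,0].max(), [int(hsv[r,int(v),2]) for v in range(314,340,4)]) if len(x) else '')
crop('pics/w10.png','pics/w10c.png',270,180,370,280,6)
"
```

```text
rim top [ 12  15  28  28 394] ((270.5644836425781, 263.6011657714844), (28.37049102783203, 28.712116241455078), 52.48283386230469) ((270.69232177734375, 263.69232177734375), 14.474104881286621)
[0.51235238 0.03335247 0.08      ]
rim side [  6   6  31  26 401] ((311.24884033203125, 278.8858337402344), (26.05338478088379, 30.765058517456055), 99.68656158447266) [0.51167333 0.03765945 0.08      ]
(array([0.51331881, 0.03439117, 0.07453659]), [array([-0.2, -0.3]), array([0.4, 0. ])])
((325.5, 227.0), (62.0, 21.0), 90.0) 1330
194 
200 (np.float32(316.0), np.float32(335.0), [166, 122, 122, 121, 121, 114, 148])
206 (np.float32(316.0), np.float32(336.0), [157, 252, 251, 251, 250, 252, 93])
212 (np.float32(315.0), np.float32(336.0), [162, 251, 250, 250, 250, 252, 94])
218 (np.float32(315.0), np.float32(336.0), [157, 251, 250, 250, 250, 251, 92])
224 (np.float32(315.0), np.float32(336.0), [161, 252, 250, 250, 249, 249, 111])
230 (np.float32(315.0), np.float32(336.0), [162, 252, 251, 250, 250, 248, 109])
236 (np.float32(315.0), np.float32(336.0), [162, 253, 253, 253, 253, 253, 107])
242 (np.float32(315.0), np.float32(335.0), [163, 253, 253, 253, 253, 253, 109])
248 (np.float32(315.0), np.float32(335.0), [177, 253, 253, 253, 253, 250, 152])
254 (np.float32(315.0), np.float32(334.0), [198, 253, 253, 253, 253, 246, 255])
260
```

View pics/w10c.png

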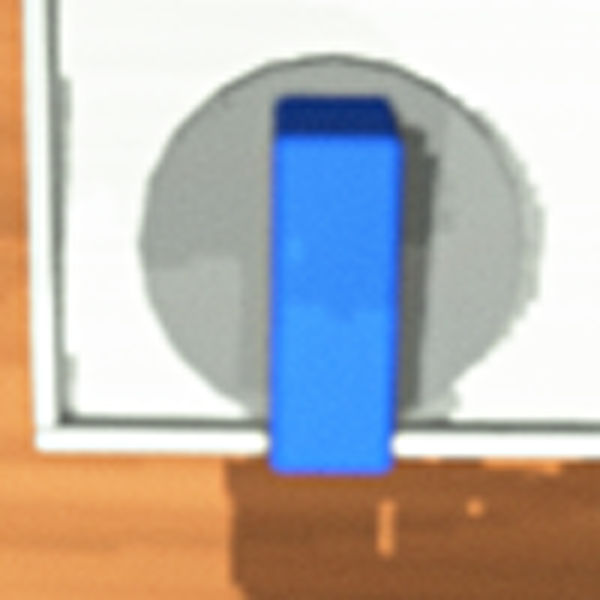

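```bash
python3 -c "
from h import *
z=np.load('w10.npz'); ci=(z['K'],z['T'])
W=[onz('wrist',(270+x/6-.4,180+y/6-.4),.08,ci) for x,y in [(272,138),(402,138),(392,470),(268,470)]]
for w in W: print(w.round(4))
d=W[3]+W[2]-W[0]-W[1]; print(np.mean(W,0),np.degrees(np.arctan2(d[1],d[0])),np.linalg.norm(d)/2)
W=[onz('wrist',(270+x/6-.4,180+y/6-.4),.044,ci) for x,y in [(140,240),(525,240)]]; print('collar',W,np.mean(W,0))
plan([.4915,-.391,.36],92.8,2)
"
```

```text
[ 0.4684 -0.401   0.08  ]
[ 0.4674 -0.3834  0.08  ]
[ 0.516  -0.3814  0.08  ]
[ 0.5169 -0.3991  0.08  ]
[ 0.49215708 -0.39120368  0.08      ] 2.2852852954730074 0.04857218355492672
collar [array([ 0.49422554, -0.42043768,  0.044     ]), array([ 0.49107855, -0.36044348,  0.044     ])] [ 0.49265204 -0.39044058  0.044     ]
t12.15 pos [ 0.4886 -0.3958  0.3801] tooly 93.28 tilt [-0.0056  0.0091] F [-0.3 -0.1  0.2] T [ 0.02 -0.04 -0.05] open 0.0727 q6 -2.43
[[-0.17, 0.22, 1.01], [0.27, -0.15, 0.24]],[[-0.16, 0.23, 1.01], [0.27, -0.15, 0.24]],
```

Request:
jog_arm([
  [[-0.1,0.2,2.5],[0.3,-0.2,0.2]],
  [[-0.1,0.1,2.5],[0.2,-0.1,0.2]],
  [[0,0.1,2.5],[0,0,0.2]],
  [[0,0,2.0],[0,0,0.1]],
  [[0,0,1.5],[0,0,0]],
  [[0,0,0],[0,0,0]],
])

```text
t: 12.75
tool_pos: [0.4923, -0.3843, 0.2666]
tool_rot: [-0.078, 3.139, 0.002]
contact_force: [-1.0, 0.5, -1.0]
opening: 0.0727
```

```bash
python3 -c "
from h import *
plan([.4918,-.391,.226],92.5,2)
ci=cam('wrist'); im=ctrl.get_image('wrist'); cv2.imwrite('pics/w11.png',im[:,:,::-1]); np.savez('w11.npz',K=ci[0],T=ci[1])
"
```

```text
t12.75 pos [ 0.4923 -0.3843  0.2666] tooly 92.85 tilt [0.0014 0.0011] F [-1.   0.5 -1. ] T [-0.01 -0.02 -0.03] open 0.0727 q6 -2.40
[[0.05, -0.33, 2.03], [0.03, 0.04, 0.18]],[[0.04, -0.33, 2.03], [0.03, 0.04, 0.18]],
```

View pics/w11.png

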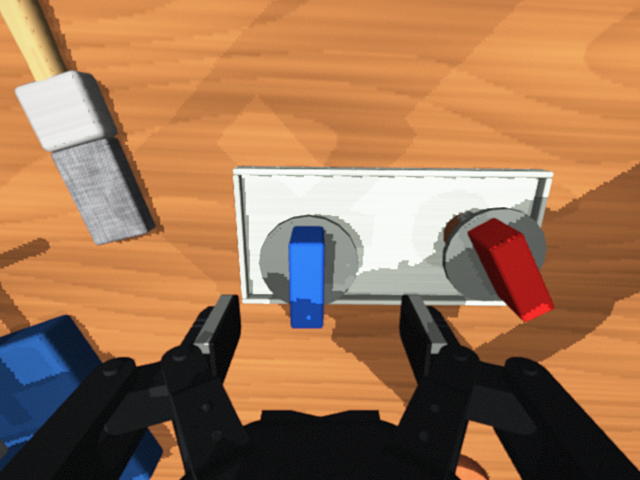

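The wing is at (307,277) and the mid-jaw column is 320, which agrees with the planned 6.6 mm shift.

Request:
jog_arm([
  [[0,-0.4,1.0],[0,0,0.2]],
  [[0,-0.3,1.0],[0,0,0.2]],
  [[0,-0.1,1.0],[0,0,0]],
  [[0,0,0.6],[0,0,0]],
  [[0,0,0],[0,0,0]],
])

```text
t: 13.3
tool_pos: [0.4946, -0.3945, 0.2333]
tool_rot: [-0.066, 3.133, -0.009]
contact_force: [-1.5, -0.6, 0.4]
opening: 0.0728
```

```bash
python3 -c "
from h import *
plan([.4918,-.391,.226],92.5,2)
ci=cam('wrist'); im=ctrl.get_image('wrist'); cv2.imwrite('pics/w12.png',im[:,:,::-1]); np.savez('w12.npz',K=ci[0],T=ci[1])
"
```

```text
t13.30 pos [ 0.4946 -0.3945  0.2333] tooly 92.42 tilt [ 0.0077 -0.0053] F [-1.5 -0.6  0.4] T [ 0.01 -0.06  0.01] open 0.0728 q6 -2.40
[[0.13, 0.18, 0.36], [-0.16, 0.22, -0.04]],[[0.13, 0.18, 0.36], [-0.16, 0.22, -0.04]],
```

View pics/w12.png

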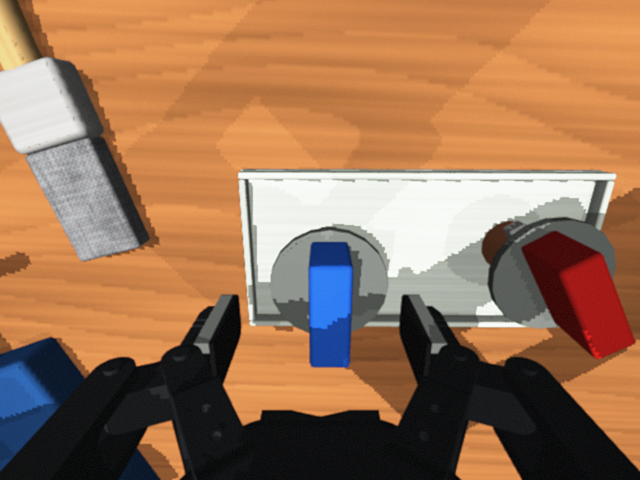

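Request:
jog_arm([
  [[0.1,0.1,0.3],[-0.2,0.2,0]],
  [[0,0.1,0.2],[-0.1,0.1,0]],
  [[0,0,0],[0,0,0]],
  [[0,0,0],[0,0,0]],
])

```text
t: 13.75
tool_pos: [0.4938, -0.3927, 0.2294]
tool_rot: [-0.066, 3.137, -0.002]
contact_force: [0.2, 0.4, -0.3]
opening: 0.0726
```

```bash
python3 -c "
from h import *
plan([.4918,-.391,.226],92.5,2)
"
```

```text
t13.75 pos [ 0.4938 -0.3927  0.2294] tooly 92.43 tilt [ 0.0035 -0.0015] F [ 0.2  0.4 -0.3] T [ 0.02  0.02 -0.  ] open 0.0726 q6 -2.40
[[0.1, 0.09, 0.17], [-0.05, 0.1, -0.04]],[[0.1, 0.09, 0.17], [-0.05, 0.1, -0.04]],
```

Request:
jog_arm([
  [[0.2,0.15,0.3],[-0.1,0.2,0]],
  [[0.1,0.05,0.1],[0,0,0]],
  [[0,0,0],[0,0,0]],
  [[0,0,0],[0,0,0]],
])

```text
t: 14.15
tool_pos: [0.4905, -0.3906, 0.2256]
tool_rot: [-0.067, 3.141, -0.0]
contact_force: [0.4, -0.1, 0.6]
opening: 0.0725
```

```bash
python3 -c "
from h import *
plan([.4918,-.391,.226],92.5,2)
"
```

```text
t14.15 pos [ 0.4905 -0.3906  0.2256] tooly 92.43 tilt [ 0.0001 -0.0003] F [ 0.4 -0.1  0.6] T [ 0.01  0.02 -0.01] open 0.0725 q6 -2.40
[[-0.06, -0.02, -0.02], [-0.01, 0.0, -0.03]],[[-0.06, -0.02, -0.02], [-0.01, 0.0, -0.03]],
```

Request:
jog_arm([
  [[-0.1,0,0],[0,0,0]],
  [[0,0,0],[0,0,0]],
  [[0,0,0],[0,0,0]],
  [[0,0,0],[0,0,0]],
  [[0,0,0],[0,0,0]],
  [[0,0,0],[0,0,0]],
  [[0,0,0],[0,0,0]],
  [[0,0,0],[0,0,0]],
], fingers=-1, grip_force=70)

```text
t: 14.95
tool_pos: [0.4918, -0.3908, 0.2259]
tool_rot: [-0.067, 3.14, -0.001]
contact_force: [-0.2, -0.4, 0.5]
opening: 0.0171
```

```bash
python3 -c "
from h import *
st()
ci=cam('wrist'); im=ctrl.get_image('wrist'); cv2.imwrite('pics/w13.png',im[:,:,::-1]); np.savez('w13.npz',K=ci[0],T=ci[1])
"
```

```text
t14.95 pos [ 0.4918 -0.3908  0.2259] tooly 92.43 tilt [ 0.0007 -0.0009] F [-0.2 -0.4  0.5] T [ 0.01 -0.02  0.  ] open 0.0171 q6 -2.40
```

View pics/w13.png

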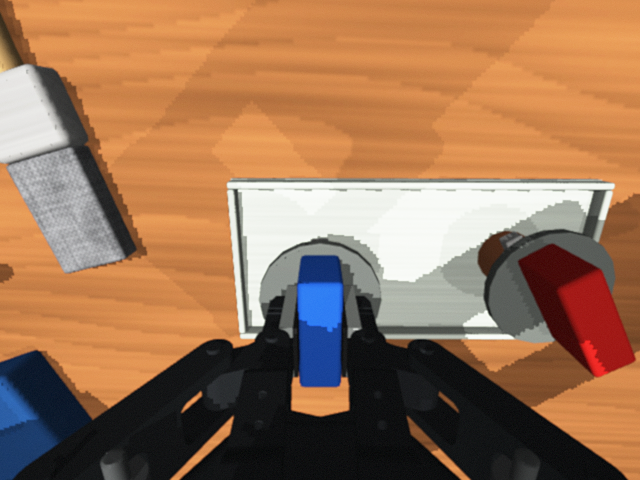

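```bash
python3 -c "
from h import *
crop('pics/w13.png','pics/w13c.png',250,230,390,400,3.5)
im=cv2.imread('pics/w13.png'); hsv=cv2.cvtColor(im,cv2.COLOR_BGR2HSV)
for r in list(range(252,292,2))+list(range(376,394,2)):
  print(r,hsv[r,320].tolist(),end=' ')
"
```

```text
252 [56, 13, 153] 254 [90, 15, 138] 256 [111, 194, 108] 258 [110, 214, 106] 260 [110, 213, 110] 262 [110, 220, 109] 264 [111, 214, 111] 266 [110, 218, 110] 268 [110, 221, 111] 270 [110, 212, 112] 272 [110, 214, 111] 274 [110, 210, 114] 276 [110, 212, 114] 278 [111, 223, 111] 280 [111, 221, 113] 282 [110, 215, 165] 284 [109, 212, 231] 286 [108, 212, 237] 288 [108, 202, 244] 290 [108, 206, 244] 376 [110, 212, 156] 378 [110, 214, 154] 380 [110, 212, 154] 382 [110, 211, 156] 384 [110, 222, 155] 386 [124, 103, 129] 388 [13, 161, 216] 390 [14, 162, 217] 392 [14, 162, 224]
```

View pics/w13c.png

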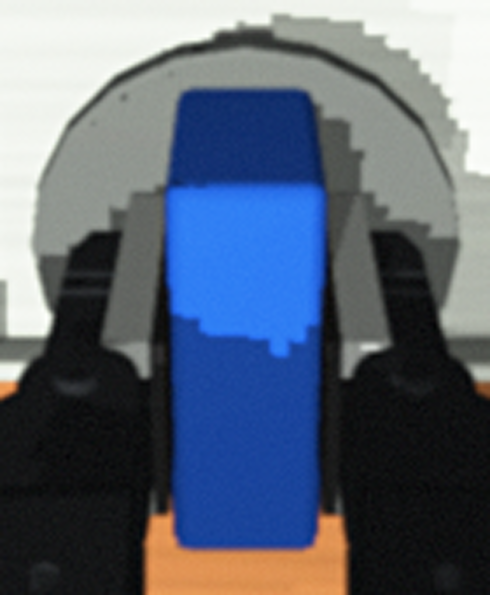

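```bash
python3 -c "
from h import *
z=np.load('w13.npz'); ci=(z['K'],z['T']); o,M=st(); p=o['tool_pos']
for px in [(320,282),(320,386),(298,282),(343,282),(301,386),(340,386)]:
  P=onz('wrist',px,.08,ci); print(px,P.round(4),(M.T@(P-p)).round(4))
P=onz('wrist',(320,241),.044,ci); print('collar far edge (r .030)',P.round(4),(M.T@(P-p)).round(4))
P=onz('wrist',(320,256),.05,ci); print('wing foot far',P.round(4),(M.T@(P-p)).round(4))
"
```

```text
t15.00 pos [ 0.4918 -0.3908  0.226 ] tooly 92.43 tilt [ 0.0007 -0.0009] F [-0.6  0.3 -0.3] T [0.02 0.04 0.02] open 0.0174 q6 -2.40
(320, 282) [ 0.4674 -0.392   0.08  ] [ 0.0246 -0.      0.146 ]
(320, 386) [ 0.5162 -0.3899  0.08  ] [-0.0243 -0.      0.146 ]
(298, 282) [ 0.4677 -0.4003  0.08  ] [ 0.0246 -0.0083  0.146 ]
(343, 282) [ 0.467  -0.3834  0.08  ] [0.0246 0.0086 0.1459]
(301, 386) [ 0.5165 -0.398   0.08  ] [-0.0243 -0.0081  0.146 ]
(340, 386) [ 0.5158 -0.3815  0.08  ] [-0.0243  0.0084  0.146 ]
collar far edge (r .030) [ 0.4642 -0.3921  0.044 ] [ 0.0278 -0.      0.182 ]
wing foot far [ 0.4693 -0.3919  0.05  ] [ 0.0226 -0.      0.176 ]
```

Gripped at 17 mm on the blue wing, which is centred between the pads. Now lift straight up.

Request:
jog_arm([
  [[0,0,-1.0],[0,0,0]],
  [[0,0,-2.0],[0,0,0]],
  [[0,0,-3.0],[0,0,0]],
  [[0,0,-3.5],[0,0,0]],
  [[0,0,-3.5],[0,0,0]],
  [[0,0,-3.0],[0,0,0]],
  [[0,0,-1.0],[0,0,0]],
  [[0,0,0],[0,0,0]],
])

```text
t: 15.8
tool_pos: [0.4907, -0.3895, 0.4013]
tool_rot: [0.067, -3.136, -0.007]
contact_force: [-1.0, -0.6, -1.5]
opening: 0.0169
```

```bash
python3 -c "
from h import *
plan([.5133,.0343,.39],92.5,12)
"
```

```text
t15.80 pos [ 0.4907 -0.3895  0.4013] tooly 92.44 tilt [-0.0046  0.0044] F [-1.  -0.6 -1.5] T [-0.02  0.07  0.04] open 0.0169 q6 -2.40
[[-0.34, 3.52, 0.11], [0.02, -0.02, -0.01]],[[-0.34, 3.52, 0.11], [0.02, -0.02, -0.01]],[[-0.34, 3.52, 0.11], [0.02, -0.02, -0.01]],[[-0.34, 3.52, 0.11], [0.02, -0.02, -0.01]],[[-0.34, 3.52, 0.1], [0.02, -0.02, -0.01]],[[-0.34, 3.52, 0.1], [0.02, -0.02, -0.01]],[[-0.34, 3.52, 0.1], [0.02, -0.02, -0.01]],[[-0.34, 3.52, 0.1], [0.02, -0.02, -0.01]],[[-0.34, 3.52, 0.1], [0.02, -0.02, -0.01]],[[-0.34, 3.52, 0.1], [0.02, -0.02, -0.01]],[[-0.34, 3.52, 0.1], [0.02, -0.02, -0.01]],[[-0.34, 3.52, 0.1], [0.02, -0.02, -0.01]],
```

Request:
jog_arm([
  [[-0.3,3.5,0.1],[0,0,0]],
  [[-0.3,3.5,0.1],[0,0,0]],
  [[-0.3,3.5,0.1],[0,0,0]],
  [[-0.3,3.5,0.1],[0,0,0]],
  [[-0.3,3.5,0.1],[0,0,0]],
  [[-0.3,3.5,0.1],[0,0,0]],
  [[-0.3,3.5,0.1],[0,0,0]],
  [[-0.3,3.5,0.1],[0,0,0]],
])

```text
t: 16.6
tool_pos: [0.4997, -0.1015, 0.3773]
tool_rot: [0.053, -3.116, -0.026]
contact_force: [0.5, -0.3, -0.8]
opening: 0.0169
```

```bash
python3 -c "
from h import *
plan([.5133,.0343,.375],92.5,5)
"
```

```text
t16.60 pos [ 0.4997 -0.1015  0.3773] tooly 91.92 tilt [-0.0255  0.0161] F [ 0.5 -0.3 -0.8] T [0.03 0.   0.04] open 0.0169 q6 -1.95
[[-0.36, 2.7, 0.08], [0.2, -0.29, -0.11]],[[-0.37, 2.7, 0.08], [0.2, -0.29, -0.11]],[[-0.37, 2.7, 0.07], [0.2, -0.29, -0.11]],[[-0.38, 2.7, 0.06], [0.2, -0.29, -0.11]],[[-0.38, 2.7, 0.05], [0.2, -0.29, -0.11]],
```

Request:
jog_arm([
  [[-0.4,2.8,0],[0.2,-0.4,-0.1]],
  [[-0.4,2.8,0],[0.2,-0.4,-0.1]],
  [[-0.4,2.8,0],[0.2,-0.4,-0.1]],
  [[-0.4,2.6,0],[0.2,-0.4,-0.1]],
  [[-0.3,1.8,0],[0.2,-0.3,-0.1]],
  [[0,0,0],[0,0,0]],
  [[0,0,0],[0,0,0]],
])

```text
t: 17.3
tool_pos: [0.5092, 0.0371, 0.3611]
tool_rot: [0.077, -3.124, -0.007]
contact_force: [0.0, 0.1, -1.6]
opening: 0.0169
```

```bash
python3 -c "
from h import *
plan([.5133,.0343,.35],92.5,2)
ci=cam('wrist'); im=ctrl.get_image('wrist'); cv2.imwrite('pics/w14.png',im[:,:,::-1]); np.savez('w14.npz',K=ci[0],T=ci[1])
"
```

```text
t17.30 pos [0.5092 0.0371 0.3611] tooly 92.81 tilt [-0.0163  0.0041] F [ 0.   0.1 -1.6] T [-0.05 -0.09 -0.04] open 0.0169 q6 -1.69
[[-0.21, -0.15, 0.55], [0.14, -0.46, 0.16]],[[-0.2, -0.15, 0.56], [0.14, -0.46, 0.16]],
```

View pics/w14.png

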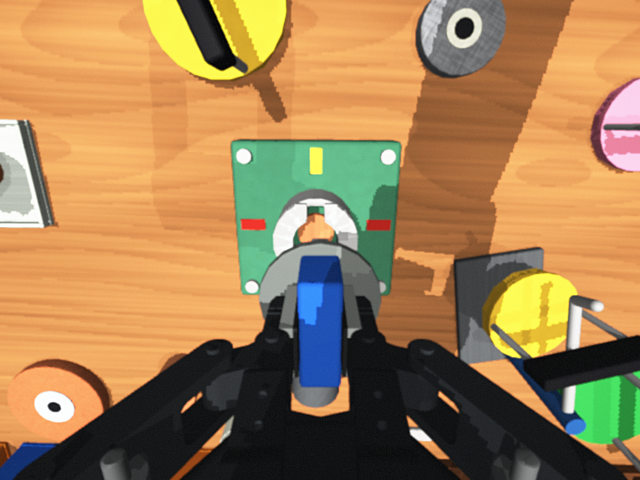

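```bash
python3 -c "
from h import *
z=np.load('w14.npz'); ci=(z['K'],z['T'])
crop('pics/w14.png','pics/w14c.png',225,130,410,300,4)
im=cv2.imread('pics/w14.png'); hsv=cv2.cvtColor(im,cv2.COLOR_BGR2HSV)
red=((hsv[...,0]<8)|(hsv[...,0]>172))&(hsv[...,1]>170)&(hsv[...,2]>90)
red[:,:236]=0; red[:,400:]=0; red[:210]=0; red[245:]=0
n,l,s,c=cv2.connectedComponentsWithStats(red.astype(np.uint8)); R_=[c[k] for k in range(1,n) if s[k,4]>60]; print(R_)
ye=(hsv[...,0]>22)&(hsv[...,0]<35)&(hsv[...,1]>120); ye[:145]=0;ye[180:]=0;ye[:,300:330]&=True; ye[:,:300]=0;ye[:,330:]=0
n,l,s,c=cv2.connectedComponentsWithStats(ye.astype(np.uint8)); Y=[c[k] for k in range(1,n) if s[k,4]>60]; print(Y)
r=[onz('wrist',p,.03,ci) for p in R_]; print('red',[a.round(4) for a in r],np.mean(r,0))
d=r[1]-r[0]; print('ydir',np.degrees(np.arctan2(d[1],d[0]))-90)
print('yel',[onz('wrist',p,.03,ci).round(4) for p in Y])
S=[onz('wrist',p,.032,ci) for p in [(244,157),(388,157),(385,287),(251,287)]]; print('screws',np.mean(S,0),[a.round(4) for a in S])
"
```

```text
[array([252.77682403, 224.05150215]), array([378.1       , 224.50434783])]
[array([315.5, 160.5])]
red [array([ 0.5168, -0.0231,  0.03  ]), array([0.5118, 0.0928, 0.03  ])] [0.51432406 0.03487358 0.03      ]
ydir 2.4846813752957218
yel [array([0.4563, 0.0323, 0.03  ])]
screws [0.51529834 0.03642835 0.032     ] [array([ 0.4561, -0.0296,  0.032 ]), array([0.4501, 0.0948, 0.032 ]), array([0.5744, 0.1057, 0.032 ]), array([ 0.5805, -0.0252,  0.032 ])]
```

View pics/w14c.png

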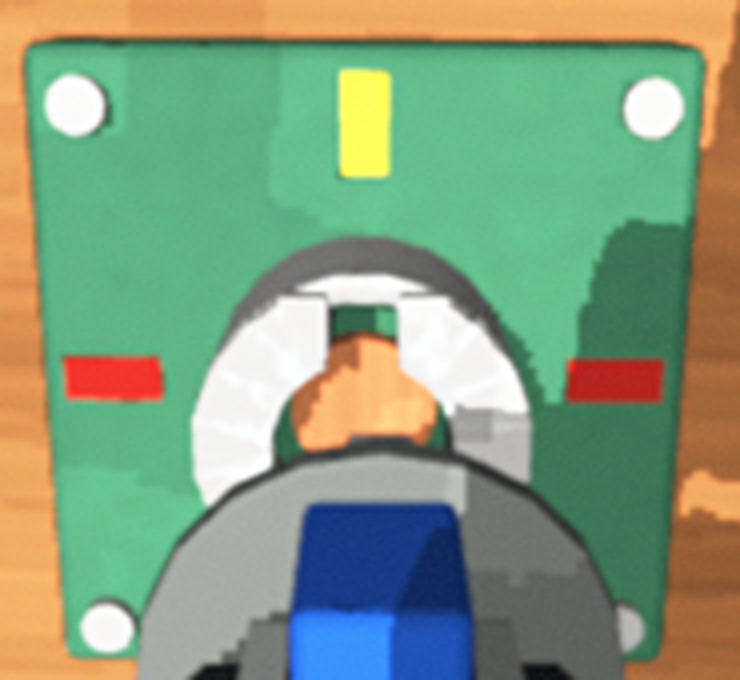

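```bash
python3 -c "
from h import *
z=np.load('w14.npz'); ci=(z['K'],z['T'])
f=lambda x,y:(225+x/4-.4,130+y/4-.4)
for a,b in [((192,430),(531,430)),((328,330),(399,330)),((272,440),(452,440))]:
  A=onz('wrist',f(*a),.08,ci);B=onz('wrist',f(*b),.08,ci); print(A.round(4),B.round(4),((A+B)/2).round(4))
print('front top edge',onz('wrist',f(362,275),.08,ci).round(4), 'slot end',onz('wrist',f(362,305),.08,ci).round(4))
plan([.5133,.0348,.33],92.5,3)
"
```

```text
[0.5116 0.0015 0.08  ] [0.5085 0.0677 0.08  ] [0.5101 0.0346 0.08  ]
[0.4903 0.0273 0.08  ] [0.4896 0.0409 0.08  ] [0.49   0.0341 0.08  ]
[0.513  0.0172 0.08  ] [0.5113 0.0524 0.08  ] [0.5121 0.0348 0.08  ]
front top edge [0.4793 0.0333 0.08  ] slot end [0.4851 0.0336 0.08  ]
t17.35 pos [0.5091 0.0369 0.361 ] tooly 92.78 tilt [-0.0168  0.0044] F [-0.7  0.8 -2. ] T [0.02 0.04 0.03] open 0.0172 q6 -1.69
[[-0.15, -0.08, 1.03], [0.1, -0.32, 0.09]],[[-0.15, -0.08, 1.03], [0.1, -0.32, 0.09]],[[-0.14, -0.08, 1.03], [0.1, -0.32, 0.09]],
```

Request:
jog_arm([
  [[-0.1,-0.1,1.0],[0.2,-0.5,0.1]],
  [[-0.1,-0.1,1.0],[0.1,-0.4,0.1]],
  [[-0.1,0,0.6],[0,-0.1,0.1]],
  [[0,0,0],[0,0,0]],
  [[0,0,0],[0,0,0]],
])

```text
t: 17.85
tool_pos: [0.5116, 0.0319, 0.3303]
tool_rot: [0.06, -3.14, 0.001]
contact_force: [0.3, -0.9, -0.8]
opening: 0.0166
```

```bash
python3 -c "
from h import *
plan([.5133,.0346,.315],92.5,2)
"
```

```text
t17.85 pos [0.5116 0.0319 0.3303] tooly 92.18 tilt [-0.0013 -0.0009] F [ 0.3 -0.9 -0.8] T [ 0.04 -0.01  0.02] open 0.0166 q6 -1.69
[[-0.09, 0.13, 0.76], [-0.02, -0.04, -0.16]],[[-0.09, 0.13, 0.77], [-0.02, -0.04, -0.16]],
```

Request:
jog_arm([
  [[-0.1,0.2,0.7],[0,0,-0.2]],
  [[-0.1,0.1,0.6],[0,0,-0.1]],
  [[0,0,0],[0,0,0]],
  [[0,0,0],[0,0,0]],
])

```text
t: 18.25
tool_pos: [0.514, 0.0351, 0.3168]
tool_rot: [0.068, -3.141, 0.001]
contact_force: [-0.1, -0.7, -1.2]
opening: 0.0165
```

```bash
python3 -c "
from h import *
plan([.5133,.0346,.312],92.5,1)
for n in ['wrist','side']:
  ci=cam(n); im=ctrl.get_image(n); cv2.imwrite('pics/%s15.png'%n,im[:,:,::-1]); np.savez('%s15.npz'%n,K=ci[0],T=ci[1])
crop('pics/wrist15.png','pics/wrist15c.png',225,130,425,300,3.8)
crop('pics/side15.png','pics/side15c.png',260,200,380,320,5)
"
```

```text
t18.25 pos [0.514  0.0351 0.3168] tooly 92.49 tilt [-0.0001 -0.0009] F [-0.1 -0.7 -1.2] T [-0.01  0.01 -0.05] open 0.0165 q6 -1.69
[[0.07, -0.05, 0.48], [-0.05, -0.01, -0.01]],
```

View pics/wrist15c.png

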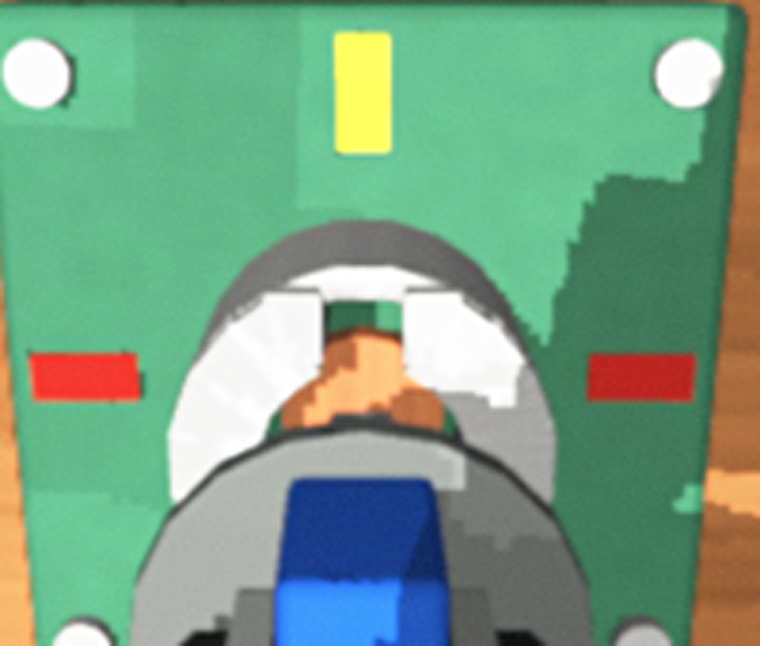

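View pics/side15c.png

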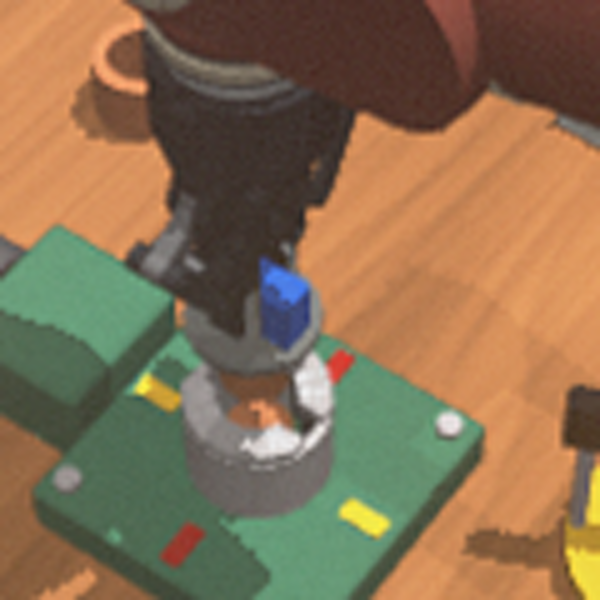

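```bash
python3 -c "
from h import *
z=np.load('wrist15.npz'); ci=(z['K'],z['T'])
f=lambda x,y:(225+x/3.8-.4,130+y/3.8-.4)
P=onz('wrist',f(362,266),.08,ci); print('rim centre x from front edge',P.round(4),P[0]+.034)
Q=onz('wrist',f(362,302),.08,ci); print('flange slot end',Q.round(4))
zw=.3168-.161
for nm,px,h,off in [('wing top',(362,580),.015,.025),('wing foot',(362,478),-.015,.025),('collar top',(362,433),-.015,.030),('collar bot',(362,427),-.021,.030)]:
  P=onz('wrist',f(*px),zw+h,ci); print(nm,P.round(4),'centre x',(P[0]+off).round(4))
"
```

```text
rim centre x from front edge [0.479  0.0333 0.08  ] 0.5130238174916557
flange slot end [0.4851 0.0336 0.08  ]
wing top [0.4896 0.0338 0.1708] centre x 0.5146
wing foot [0.4911 0.0339 0.1408] centre x 0.5161
collar top [0.4853 0.0336 0.1408] centre x 0.5153
collar bot [0.4868 0.0337 0.1348] centre x 0.5168
```

The wing, collar, slot and yellow mark all centre on crop column 362–363, so y and yaw are good. I'll nudge x by about −1 mm and go in gently.

Request:
jog_arm([
  [[0.1,0,0.3],[0,0,0]],
  [[0.1,0,0.3],[0,0,0]],
  [[0,0,0],[0,0,0]],
  [[0,0,0],[0,0,0]],
])

```text
t: 18.75
tool_pos: [0.5119, 0.035, 0.3111]
tool_rot: [-0.068, 3.14, -0.002]
contact_force: [0.7, -0.1, -1.8]
opening: 0.0168
```

```bash
python3 -c "
from h import *
plan([.5129,.0347,.300],92.5,2)
"
```

```text
t18.75 pos [0.5119 0.035  0.3111] tooly 92.50 tilt [ 0.0013 -0.001 ] F [ 0.7 -0.1 -1.8] T [ 0.01 -0.   -0.05] open 0.0168 q6 -1.69
[[-0.05, -0.02, 0.55], [-0.03, 0.03, -0.0]],[[-0.05, -0.02, 0.55], [-0.03, 0.03, -0.0]],
```

Request:
jog_arm([
  [[-0.1,0,0.4],[0,0,0]],
  [[0,0,0.4],[0,0,0]],
  [[0,0,0.3],[0,0,0]],
  [[0,0,0],[0,0,0]],
])

```text
t: 19.15
tool_pos: [0.513, 0.035, 0.299]
tool_rot: [-0.068, 3.14, -0.002]
contact_force: [-0.6, 0.3, -0.9]
opening: 0.017
```

```bash
python3 -c "
from h import *
plan([.5129,.0347,.29],92.5,2)
"
```

```text
t19.15 pos [0.513 0.035 0.299] tooly 92.49 tilt [ 0.0012 -0.001 ] F [-0.6  0.3 -0.9] T [-0.   -0.01 -0.04] open 0.0170 q6 -1.69
[[0.0, -0.01, 0.45], [-0.03, 0.03, -0.0]],[[0.0, -0.01, 0.45], [-0.03, 0.03, -0.0]],
```

Request:
jog_arm([
  [[0,0,0.4],[0,0,0]],
  [[0,0,0.4],[0,0,0]],
  [[0,0,0.3],[0,0,0]],
  [[0,0,0],[0,0,0]],
])

```text
t: 19.55
tool_pos: [0.5129, 0.035, 0.2868]
tool_rot: [-0.068, 3.14, -0.002]
contact_force: [-0.0, -0.4, -1.7]
opening: 0.0165
```

```bash
python3 -c "
from h import *
plan([.5129,.0347,.282],92.5,2)
for n in ['wrist','side']:
  ci=cam(n); im=ctrl.get_image(n); cv2.imwrite('pics/%s16.png'%n,im[:,:,::-1]); np.savez('%s16.npz'%n,K=ci[0],T=ci[1])
crop('pics/wrist16.png','pics/wrist16c.png',225,130,425,300,3.8)
crop('pics/side16.png','pics/side16c.png',260,200,380,320,5)
"
```

```text
t19.55 pos [0.5129 0.035  0.2868] tooly 92.49 tilt [ 0.0008 -0.001 ] F [-0.  -0.4 -1.7] T [0.09 0.02 0.01] open 0.0165 q6 -1.69
[[0.0, -0.01, 0.24], [-0.03, 0.02, -0.0]],[[0.0, -0.01, 0.24], [-0.03, 0.02, -0.0]],
```

View pics/wrist16c.png

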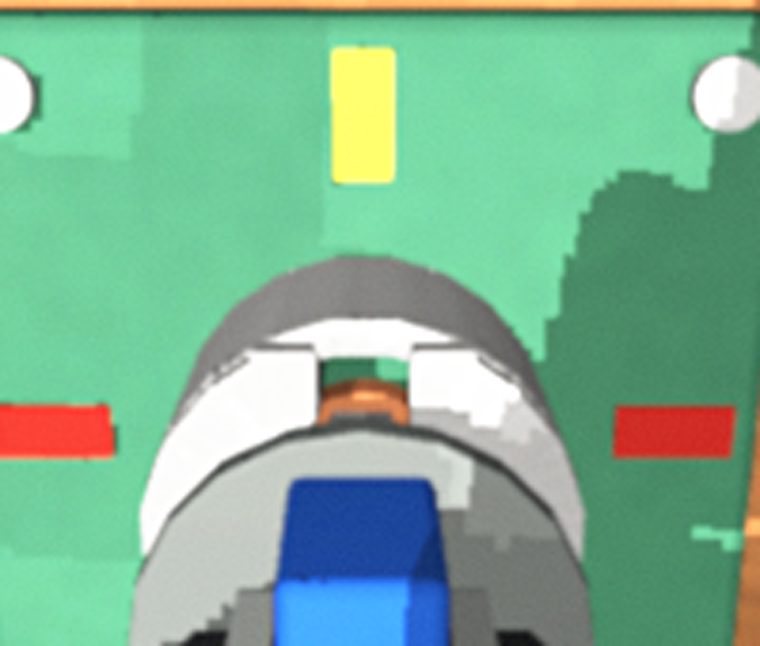

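View pics/side16c.png

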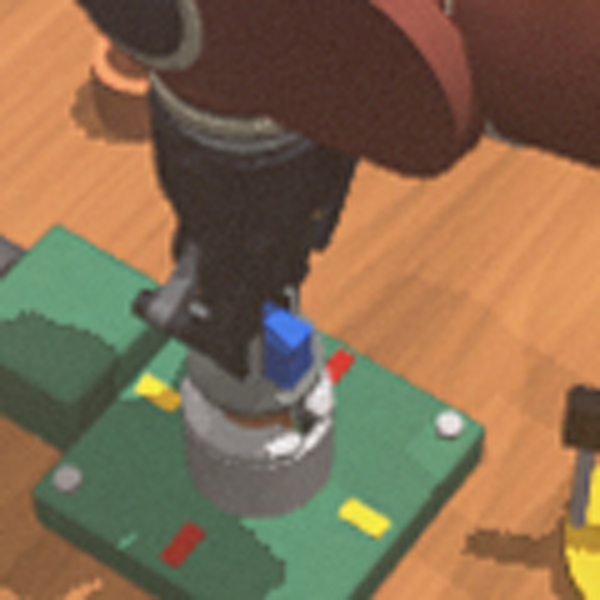

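The shank is 15 mm into the bore with no side force, and the lugs line up with the slots. I'll push on and watch the force.

Request:
jog_arm([
  [[0,0,0.4],[0,0,0]],
  [[0,0,0.4],[0,0,0]],
  [[0,0,0.3],[0,0,0]],
  [[0,0,0],[0,0,0]],
])

```text
t: 20.05
tool_pos: [0.5134, 0.035, 0.2761]
tool_rot: [-0.068, 3.138, -0.002]
contact_force: [-1.0, -1.2, -1.7]
opening: 0.0169
```

```bash
python3 -c "
from h import *
plan([.5129,.0347,.262],92.5,2)
"
```

```text
t20.05 pos [0.5134 0.035  0.2761] tooly 92.49 tilt [ 0.003  -0.0012] F [-1.  -1.2 -1.7] T [ 0.02  0.04 -0.04] open 0.0169 q6 -1.69
[[0.03, -0.01, 0.7], [-0.04, 0.09, -0.0]],[[0.03, -0.01, 0.7], [-0.04, 0.09, -0.0]],
```

Request:
jog_arm([
  [[0,0,0.4],[0,0.1,0]],
  [[0,0,0.4],[0,0.1,0]],
  [[0,0,0.3],[0,0,0]],
  [[0,0,0],[0,0,0]],
])

```text
t: 20.45
tool_pos: [0.5143, 0.035, 0.2669]
tool_rot: [-0.068, 3.14, -0.002]
contact_force: [-2.0, 0.3, 4.4]
opening: 0.0165
```

```bash
python3 -c "
from h import *
plan([.5129,.0347,.262],92.5,2)
"
```

```text
t20.45 pos [0.5143 0.035  0.2669] tooly 92.50 tilt [ 0.0007 -0.0012] F [-2.   0.3  4.4] T [ 0.12  0.52 -0.  ] open 0.0165 q6 -1.69
[[0.07, -0.01, 0.25], [-0.04, 0.02, -0.0]],[[0.07, -0.01, 0.25], [-0.04, 0.02, -0.0]],
```

Request:
jog_arm([
  [[0.1,0,0.3],[0,0,0]],
  [[0,0,0.3],[0,0,0]],
  [[0,0,0.2],[0,0,0]],
])

```text
t: 20.75
tool_pos: [0.5142, 0.0349, 0.2619]
tool_rot: [-0.069, 3.138, -0.002]
contact_force: [-7.2, -0.0, 14.7]
opening: 0.0168
```

```bash
python3 -c "
from h import *
st()
"
```

```text
t20.75 pos [0.5142 0.0349 0.2619] tooly 92.50 tilt [ 0.0027 -0.0013] F [-7.2 -0.  14.7] T [0.09 1.39 0.07] open 0.0168 q6 -1.69
```

Seated at z 0.262, as predicted, with about 15 N. I'll relieve the −x side load, then twist clockwise (+z of the tool) while pressing lightly.

Request:
jog_arm([
  [[0.15,0,0],[0,0,0]],
  [[0,0,0.05],[0,0,0]],
])

```text
t: 20.95
tool_pos: [0.5136, 0.0349, 0.2637]
tool_rot: [-0.069, 3.135, -0.002]
contact_force: [-3.9, 0.3, 6.0]
opening: 0.0164
```

```bash
python3 -c "
from h import *
st()
"
```

```text
t20.95 pos [0.5136 0.0349 0.2637] tooly 92.51 tilt [ 0.0055 -0.001 ] F [-3.9  0.3  6. ] T [ 0.1   0.96 -0.04] open 0.0164 q6 -1.69
```

Request:
jog_arm([
  [[0.1,0,0.2],[0,0.3,0]],
  [[0,0,0.1],[0,0,4.0]],
  [[0,0,0.1],[0,0,6.0]],
  [[0,0,0.1],[0,0,6.0]],
])

```text
t: 21.35
tool_pos: [0.5145, 0.0351, 0.2634]
tool_rot: [0.383, 3.111, 0.001]
contact_force: [-3.2, 1.6, 5.8]
opening: 0.0169
```

```bash
python3 -c "
from h import *
st()
"
```

```text
t21.35 pos [0.5145 0.0351 0.2634] tooly 75.96 tilt [ 0.0068 -0.0001] F [-3.2  1.6  5.8] T [0.39 0.66 0.11] open 0.0169 q6 -1.40
```

```bash
python3 -c "
from h import *
plan([.5133,.0349,.261],40,5)
"
```

```text
t21.35 pos [0.5145 0.0351 0.2634] tooly 75.96 tilt [ 0.0068 -0.0001] F [-3.2  1.6  5.8] T [0.39 0.66 0.11] open 0.0169 q6 -1.40
[[0.02, -0.01, 0.05], [0.04, 0.07, 7.19]],[[0.02, -0.01, 0.05], [0.04, 0.07, 7.19]],[[0.02, -0.02, 0.05], [0.04, 0.07, 7.19]],[[0.02, -0.02, 0.05], [0.04, 0.07, 7.19]],[[0.01, -0.02, 0.05], [0.04, 0.07, 7.19]],
```

Request:
jog_arm([
  [[0.05,0,0.1],[0.1,0.2,7.0]],
  [[0.05,-0.02,0.1],[0.1,0.2,7.0]],
  [[0.04,-0.03,0.1],[0.1,0.1,7.0]],
  [[0.03,-0.03,0.1],[0.1,0.1,7.0]],
])

```text
t: 21.75
tool_pos: [0.5151, 0.0355, 0.2643]
tool_rot: [1.154, 2.917, 0.001]
contact_force: [-1.3, 1.7, 6.4]
opening: 0.0167
```

```bash
python3 -c "
from h import *
plan([.5133,.0349,.261],2.5,6)
"
```

```text
t21.75 pos [0.5151 0.0355 0.2643] tooly 46.82 tilt [ 0.0041 -0.0008] F [-1.3  1.7  6.4] T [0.24 0.36 0.02] open 0.0167 q6 -0.89
[[0.01, -0.03, 0.05], [0.03, 0.02, 7.39]],[[0.01, -0.03, 0.05], [0.03, 0.02, 7.39]],[[0.01, -0.03, 0.05], [0.03, 0.02, 7.39]],[[0.0, -0.03, 0.05], [0.03, 0.02, 7.39]],[[-0.0, -0.03, 0.05], [0.03, 0.02, 7.39]],[[-0.0, -0.03, 0.05], [0.03, 0.02, 7.39]],
```

Request:
jog_arm([
  [[0.05,-0.08,0.12],[0.1,0,7.4]],
  [[0.03,-0.08,0.12],[0.1,0,7.4]],
  [[0.02,-0.08,0.12],[0,0,7.4]],
  [[0,-0.06,0.12],[0,0,7.4]],
])

```text
t: 22.15
tool_pos: [0.5142, 0.0353, 0.2642]
tool_rot: [1.886, 2.502, 0.009]
contact_force: [-2.0, 2.0, 5.6]
opening: 0.0169
```

```bash
python3 -c "
from h import *
plan([.5133,.0349,.261],2.5,2)
"
```

```text
t22.15 pos [0.5142 0.0353 0.2642] tooly 16.00 tilt [ 0.01   -0.0006] F [-2.   2.   5.6] T [0.24 0.55 0.05] open 0.0169 q6 -0.36
[[-0.0, -0.05, 0.16], [0.28, 0.06, 6.75]],[[-0.01, -0.05, 0.16], [0.28, 0.06, 6.75]],
```

Request:
jog_arm([
  [[0,-0.08,0.2],[0.3,0.1,6.5]],
  [[0,-0.05,0.2],[0.3,0,6.5]],
  [[0,0,0.2],[0,0,2.0]],
])

```text
t: 22.45
tool_pos: [0.5144, 0.0351, 0.2628]
tool_rot: [2.213, 2.227, 0.001]
contact_force: [-12.1, 0.4, 16.3]
opening: 0.0173
```

```bash
python3 -c "
from h import *
plan([.5133,.0349,.261],2.5,1)
"
```

```text
t22.45 pos [0.5144 0.0351 0.2628] tooly 0.36 tilt [ 0.0023 -0.0012] F [-12.1   0.4  16.3] T [0.18 2.24 0.35] open 0.0173 q6 -0.08
[[-0.02, -0.11, 0.18], [0.13, 0.07, -2.14]],
```

Request:
jog_arm([
  [[0,-0.15,0.1],[0,0,-1.0]],
  [[0,-0.05,0.15],[0,0,0]],
  [[0,0,0.1],[0,0,0]],
])

```text
t: 22.75
tool_pos: [0.5136, 0.0352, 0.2629]
tool_rot: [2.191, 2.244, 0.005]
contact_force: [-4.7, -0.4, 6.6]
opening: 0.0165
```

```bash
python3 -c "
from h import *
plan([.5133,.0349,.261],2.5,1)
"
```

```text
t22.75 pos [0.5136 0.0352 0.2629] tooly 1.38 tilt [ 0.0059 -0.0013] F [-4.7 -0.4  6.6] T [-0.02  0.94 -0.02] open 0.0165 q6 -0.10
[[-0.02, -0.03, 0.19], [0.34, 0.08, -1.12]],
```

Request:
jog_arm([
  [[0,-0.05,0.2],[0.3,0,0]],
  [[0,0,0.3],[0.1,0,0]],
  [[0,0,0.3],[0,0,0]],
])

```text
t: 23.05
tool_pos: [0.5148, 0.0352, 0.2619]
tool_rot: [2.193, 2.247, -0.002]
contact_force: [-14.6, -0.2, 22.6]
opening: 0.0172
```

```bash
python3 -c "
from h import *
plan([.5133,.0349,.261],2.5,1)
for n in ['wrist','side','top']:
  ci=cam(n); im=ctrl.get_image(n); cv2.imwrite('pics/%s17.png'%n,im[:,:,::-1]); np.savez('%s17.npz'%n,K=ci[0],T=ci[1])
crop('pics/side17.png','pics/side17c.png',170,200,390,360,3.5)
"
```

```text
t23.05 pos [0.5148 0.0352 0.2619] tooly 1.40 tilt [ 0.0003 -0.0017] F [-14.6  -0.2  22.6] T [ 0.06  2.23 -0.04] open 0.0172 q6 -0.10
[[-0.03, -0.15, 0.09], [0.02, 0.1, -1.1]],
```

View pics/wrist17.png

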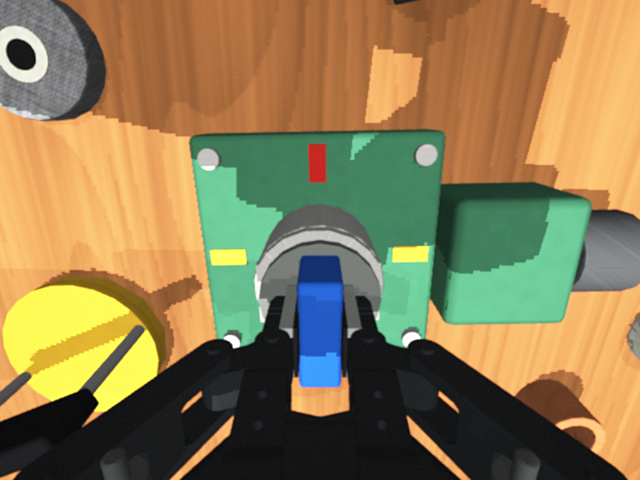

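View pics/side17c.png

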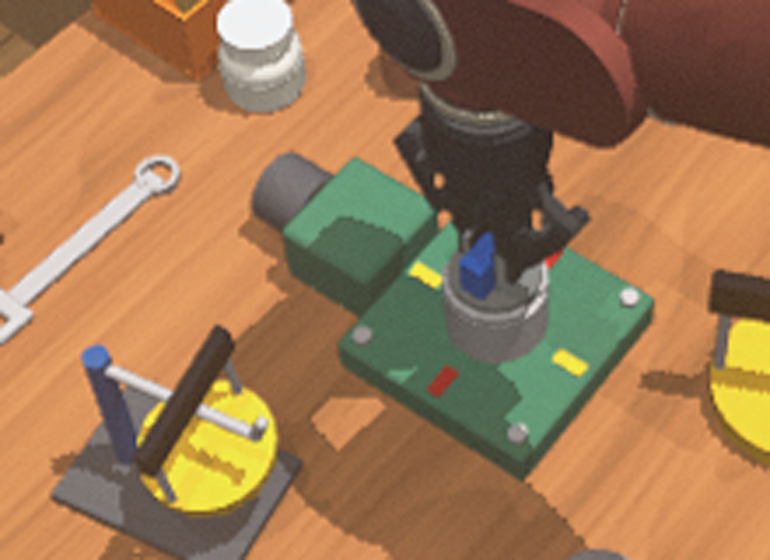

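View pics/top17.png

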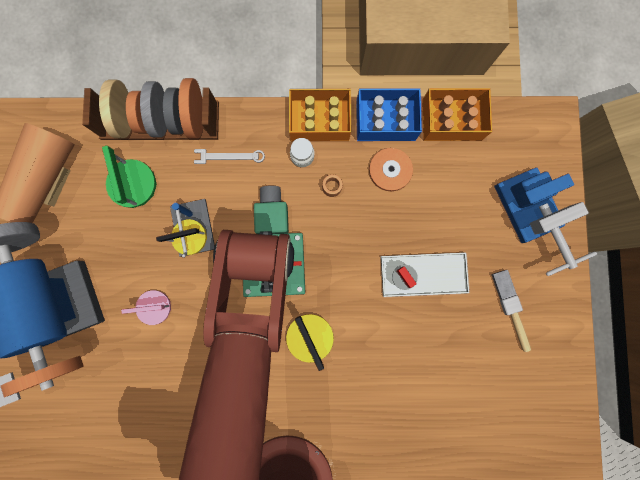

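Request:
jog_arm([
  [[0,-0.15,0.2],[0,0,0]],
  [[0,-0.1,0.25],[0,0,-0.5]],
])

```text
t: 23.4
tool_pos: [0.5137, 0.0352, 0.2618]
tool_rot: [2.18, 2.254, 0.005]
contact_force: [-4.9, 0.3, 12.7]
opening: 0.0168
```

```bash
python3 -c "
from h import *
st(); ctrl.get_image('side'); st()
for n in ['wrist']:
  ci=cam(n); im=ctrl.get_image(n); cv2.imwrite('pics/%s18.png'%n,im[:,:,::-1])
st()
crop('pics/wrist18.png','pics/wrist18c.png',180,120,450,400,2.2)
"
```

```text
t23.40 pos [0.5137 0.0352 0.2618] tooly 1.91 tilt [ 0.0059 -0.0017] F [-4.9  0.3 12.7] T [ 0.16  1.05 -0.08] open 0.0168 q6 -0.11
t23.45 pos [0.5137 0.0352 0.2618] tooly 1.93 tilt [ 0.0059 -0.0016] F [-5.1  0.1 11.6] T [ 0.1   0.92 -0.07] open 0.0170 q6 -0.11
t23.50 pos [0.5137 0.0352 0.2619] tooly 1.91 tilt [ 0.0059 -0.0017] F [-4.4  1.2 11.2] T [ 0.16  0.9  -0.06] open 0.0173 q6 -0.11
```

View pics/wrist18c.png

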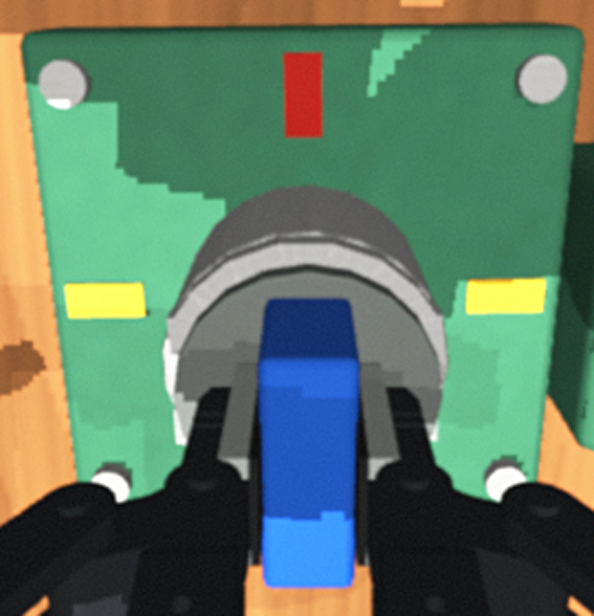

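The collar is flush on the rim, the wing is in line with the red mark, and z is 0.2618 at both 22 N and 12 N, so it is on its stop. Handing in.

```bash
python3 -c "
from h import *
print(ctrl.finish_job()); st()"
```

```text
the job is handed in; nothing more can be done
None
the job is handed in; nothing more can be done
```

I handed the job in at about 23.5 s; `finish_job` gives no verdict.

**What I did:** I lifted the smaller yellow cover off the socket, hung it by its handle on the prong and let go. I then took the blue cartridge, put it in with its wing along the yellow marks, and pressed it in to the collar. I twisted it about 90° clockwise and kept gripping and pressing it.

**Last checks:**
- **Cover:** it hangs on the prong in the side and top views, clear of the gripper.
- **Cartridge seating:** the collar lies on the rim. Tool height was 0.2618 m under both about 22 N and about 12 N of push, against 0.262 m expected for fully home. I had no direct reading of the spring seat.
- **Wing:** it lines up with the red marks within about 1°. The tool was about 0.5 mm from my socket estimate, with a tilt of about 0.006 rad.
- **Grip:** about 17 mm opening on the wing, with no slip seen in the wrist view.
- **Spare and bystanders:** those visible in the late top view looked unmoved by eye; the arm hid the felt wheel there, and it was only partly in frame in the wrist view. I did not measure any of them.

**Disagreements:** the three cameras differed by up to about 4 mm on the socket position (mostly within 2 mm), so I used a mean. A small sideways force of about 5 N in −x remained at the end.

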